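# Sort steriliser cassettes by their indicator patch

### The arm

A 7-joint arm with a two-finger parallel gripper is mounted at the origin on a cart in front of the work surface, level with it; the furniture and walls round the work are solid. World frame = base frame: x ahead of the robot, y to its left, z up, the work surface at z = 0. Lengths are in m, angles in rad, forces in N, time in s.
With the tool pointing down it reaches from about 0.4 to 0.925 m from the base axis. Payload 5.6 kg.
Tool frame: the origin (TCP) lies midway between the tips of the shut fingers; the grasp point (between the pads) lies 19 mm behind it; z points along the fingers, y is the line along which they close (so a half turn about z gives the same grasp; the last joint's range is limited). The gripper opens to 85 mm and grips with 20 to 120 N. Pads are 22 mm wide; open, the fingers measure 114 mm over their backs; the gripper's body (76 mm by 85 mm) begins 54 mm behind the grasp point. The pads swing forward as they close: fully open they stand 13 mm farther back than shut.
Start: joints at [1.235, 0.468, -0.012, 1.603, 0.006, 1.071, -0.056], TCP at [0.188, -0.622, 0.209] pointing down, gripper open.
Joint ranges: [-2.53, 2.53], [-0.31, 2.02], [-1.57, 1.55], [0.28, 2.44], [-1.29, 4.43], [0.15, 1.84], [-2.92, 2.92]. Speed limits (rad/s): [2.57, 2.57, 3.14, 3.14, 3.14, 3.14, 3.14].

### API

Orientations are given as [roll, pitch, yaw] about the fixed x, y, z axes, in that order (R = Rz(yaw) Ry(pitch) Rx(roll)).
In Python, from rig import env gives the robot as it stands. The module is installed in compiled form; this text tells all that it offers.
- The arm moves only by the tool play_rows, never from a script. Its argument "targets" is a list of rows, each a list of 7 numbers: the turn, a rotation vector about the tool's x, y, z scaled (see below), then the shift along the tool's x, y, z scaled (see below), then the finger opening in mm, from 0 to 85.4. In form: [[wx, wy, wz, x, y, z, grip], ...]. A call has 1 to 5 rows; each row shifts and turns the commanded pose from where the row before left it, along the tool's axes as they then stand; what a row does not reach is not made up. The controller multiplies each number of a shift by 30 mm and each number of a turn by 0.12 rad. A row lasts 1/10 s, in which the tool goes at most 50 mm and 8.59 degrees, less where a joint would pass 70% of its speed; a pose out of reach is approached as far as the arm can. A call with a number of a shift or a turn outside -1 to 1 is refused whole. A call with a gripper value outside its range is refused whole. The fingers move at their own pace and stop on an object; the grip force is fixed at half the most. Time passes only in rows, so rows that do not move let the fingers close. It gives the time, the measured TCP pose, the force, the opening and the grip force at its end, in the units of the state.
- env.sense(): the state, without advancing time (a new reading comes with each control period).
- env.camera(name): name is "scene" or "side" or "wrist"; returns the picture (400x640x3 uint8, red, green, blue); there is no depth.
- env.calibration(name): a dict with "vfov" (degrees; the focal length in pixels is half the picture's height over the tangent of half this angle, whatever the lens; pixels are square), "cx", "cy" (the principal point, pixels), "extrinsics" (4x4, takes a point from camera to world coordinates). Camera axes: x right, y down, z forward; pixel columns grow to the right and rows downward; lengths in m; the calibration is good to about 2 mm. A picture is of the moment at which its call begins: read the wrist's pose just before it. calibration takes no time and is no camera call; for the wrist camera it gives the pose at the moment of the call.
- env.job_done(): hands the job in; it is judged then, once.
The state is a dict: "t": time; "q": joint angles; "qd": joint speeds; "tau": joint torques, N m; "tcp_pos": TCP position; "orientation": TCP orientation; "ft_force": force on the tool from outside, world axes, zero at the start; "ft_torque": the same for the moment, N m; "width": finger opening in m; "grip_force": force on a finger pad.
Only numpy, scipy, OpenCV 4.12 (cv2) and the standard library are available. Lean on these libraries where they do the work, as an engineer would, in place of code of your own. Each camera call takes 0.05 s, during which the arm holds its last target. There are 200 camera calls.

### The job

Two instrument cassettes have come out of the steriliser on the steel tray. Look at the indicator patch on each lid: the cassette whose patch has turned green is passed, so lay it in the sloping rest marked green; the one whose patch has stayed purple failed, so lay it in the sloping rest marked red. Set each one down without dropping it, lid up, lying flat between the cheeks and down against the bottom lip, and leave the lens case, the bottles and the penlight where they are.

Things in the scene. Friction and masses are not known exactly. Their poses are not given: they have to be found in the camera images.
- cassette_green_center (a point): Passed cassette: perforated steel box 132 x 54 x 26 mm, 0.16 kg, lying flat on the tray; the sides reach to 2 mm above the tray floor. This point: its centre, 13 mm under the lid's top. x along its length toward the indicator end, y across the 54 mm, z up out of the lid. Indicator: green patch 22 x 36 mm on a white card on the lid, 37 mm from the centre toward +x.
- cassette_purple_center (a point): Failed cassette: perforated steel box 132 x 54 x 26 mm, 0.16 kg, lying flat on the tray; the sides reach to 2 mm above the tray floor. This point: its centre, 13 mm under the lid's top. x along its length toward the indicator end, y across the 54 mm, z up out of the lid. Indicator: purple patch 22 x 36 mm on a white card on the lid, 37 mm from the centre toward +x.
- green_rest_seat (a point): where the centre of a cassette seated in the green-marked rest (for passed cassettes) lies, 13 mm off its sloping plate. x up the slope along the nest's length, y across, z square out of the plate. The plate slopes 35 degrees and rises away from the robot. Bottom lip: inner face at x = -66 mm, 14 mm above the plate, so a cassette at x = 0 touches it.
- red_rest_seat (a point): where the centre of a cassette seated in the red-marked rest (for failed cassettes) lies, 13 mm off its sloping plate. x up the slope along the nest's length, y across, z square out of the plate. The plate slopes 35 degrees and rises away from the robot. Bottom lip: inner face at x = -66 mm, 14 mm above the plate, so a cassette at x = 0 touches it.
- tray: fixed perforated steel steriliser tray, 190 (x) x 290 (y) x 16 mm with wire handles at its two y ends; origin at the centre of its underside, inner floor 3 mm above the worktop, rim 16 mm above it, 3 mm thick.
- lens_case: bystander: white contact lens case, 36 x 72 x 18 mm, with a white and a blue cap, lying on the worktop; origin under its centre, length along y
- dropper_white: bystander: small white eye-drop bottle with a white cap, 25 mm across and 88 mm high, standing; origin under its centre
- lens_solution: bystander: white bottle with a pale blue label, 40 x 62 x 172 mm, standing; origin under its centre
- penlight: bystander: black penlight, 17 x 114 x 19 mm, lying along its y; origin under its centre
- cassette_green: the green-patch cassette as a whole; origin under its centre, axes as at its centre point
- cassette_purple: the purple-patch cassette as a whole; origin under its centre, axes as at its centre point
- green_rest: the green-marked rest: fixed white stand 140 x 84 mm, 0.11 m high, green card across the plate's top end and on the lip's front. Origin under its centre. Nest: flared cheeks 17 mm above the plate, 5 mm wider together than the cassette, at seat x from -66 to -36 and 40 to 66 mm; open between these for fingers. A cassette fits either end up.
- red_rest: the red-marked rest: fixed white stand 140 x 84 mm, 0.11 m high, red card across the plate's top end and on the lip's front. Origin under its centre. Nest: flared cheeks 17 mm above the plate, 5 mm wider together than the cassette, at seat x from -66 to -36 and 40 to 66 mm; open between these for fingers. A cassette fits either end up.

How it is judged:
By the outcome, as a careful person would: the job done as asked, in the order asked, and still so for the second after the job is handed in, with the robot touching nothing.
It also fails if it takes over 61 s, if anything falls off the work surface, if the arm or the gripper's body presses on something with over 40 N, if the wrist force passes 120 N, or if a joint passes its speed limit or range.

## Working session

There is one attempt and no reset: what is moved stays moved. The work goes in short steps, Python scripts to look and compute and a tool call to move; the robot and the scene stay as the last step left them, time stands still between calls to the robot, and variables do not carry over. Pictures are saved under pics/ and viewed, at most 10 in all, crops included, and the job is handed in when it is done.

Besides the shell and the picture viewer there is one more tool, called after "Emit:" as a command line: name --pt "numbers of a row" for each row, then --argument value for the rest. play_rows: Moves the arm, as the interface text tells. Shifts and turns lie within -1 to 1; 1 stands for 30 mm of shift or 0.12 rad of turn. Its arguments: {"type":"object","properties":{"targets":{"type":"array"}},"required":["targets"]}

```bash
mkdir -p pics; python3 - <<'E'
from rig import env
import cv2, numpy as np
s=env.sense(); print({k:np.round(v,3).tolist() for k,v in s.items() if k in('t','tcp_pos','orientation','width','ft_force')})
for n in("scene","side"):
    c=env.calibration(n); print(n,c['vfov'],c['cx'],c['cy'],np.round(c['extrinsics'],3).tolist())
    im=env.camera(n); np.save(f'pics/{n}0.npy',im); cv2.imwrite(f'pics/{n}0.png',im[:,:,::-1])
E
```

```text
{'t': 0.0, 'tcp_pos': [0.187, -0.622, 0.208], 'orientation': [-3.14, 0.0, 0.293], 'ft_force': [-0.069, -0.571, -0.1], 'width': 0.086}
scene 55.55611178377659 319.8357478107238 195.84585115624947 [[-0.872, -0.346, 0.346, 0.168], [-0.489, 0.604, -0.629, 0.777], [0.009, -0.718, -0.696, 0.908], [0.0, 0.0, 0.0, 1.0]]
side 44.663066434627 318.19780075471147 201.90871534107814 [[-0.96, -0.152, 0.235, 0.169], [-0.28, 0.532, -0.799, 1.435], [-0.004, -0.833, -0.554, 1.032], [0.0, 0.0, 0.0, 1.0]]
```

View pics/scene0.png

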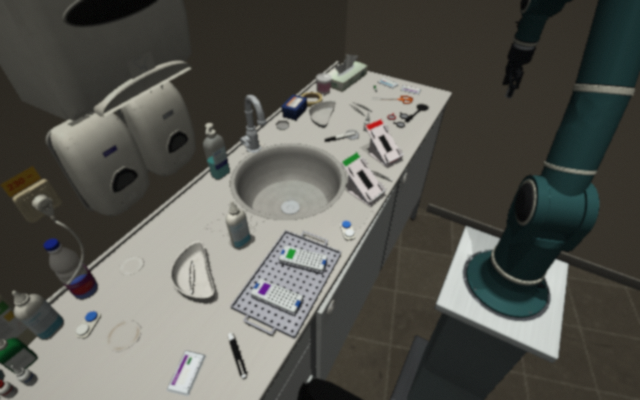

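View pics/side0.png

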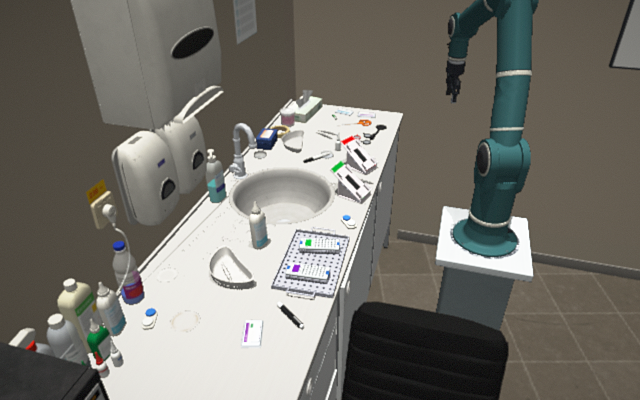

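The tray holds the green-patch cassette at about (300,255) and the purple one at about (275,292) in the scene view. The red-card rest is at (382,142) and the green-card rest at (362,175). The side view agrees.

```bash
cat > h.py <<'E'
import numpy as np, cv2
from rig import env
from scipy.spatial.transform import Rotation as R
def ray(c,px):
    px=np.atleast_2d(np.asarray(px,float)); f=200/np.tan(np.radians(c['vfov']/2)); E=c['extrinsics']
    d=np.c_[(px[:,0]-c['cx'])/f,(px[:,1]-c['cy'])/f,np.ones(len(px))]@E[:3,:3].T
    return E[:3,3],d
def onz(c,px,z):
    o,d=ray(c,px); return o+d*((z-o[2])/d[:,2])[:,None]
def proj(c,P):
    E=np.linalg.inv(c['extrinsics']); f=200/np.tan(np.radians(c['vfov']/2)); p=np.atleast_2d(P)@E[:3,:3].T+E[:3,3]
    return np.c_[f*p[:,0]/p[:,2]+c['cx'],f*p[:,1]/p[:,2]+c['cy']]
def tri(rays):
    A=np.zeros((3,3));b=np.zeros(3)
    for o,d in rays:
        d=d[0]/np.linalg.norm(d[0]); M=np.eye(3)-np.outer(d,d); A+=M;b+=M@o
    return np.linalg.solve(A,b)
HUE={'green':[(50,75)],'purple':[(125,155)],'red':[(0,6),(174,180)]}
def blobs(im,col,smin=110,vmin=50,amin=8):
    h=cv2.cvtColor(im,cv2.COLOR_RGB2HSV); m=0
    for a,b in HUE[col]: m=m|cv2.inRange(h,(a,smin,vmin),(b,255,255))
    n,_,st,ce=cv2.connectedComponentsWithStats(m)
    return [(ce[i].round(1).tolist(),int(st[i,4]),st[i,:4].tolist()) for i in range(1,n) if st[i,4]>=amin]
E
python3 - <<'E'
from h import *
for n in('scene','side'):
    im=np.load(f'pics/{n}0.npy'); c=env.calibration(n)
    for col in HUE:
        for b in blobs(im,col): 
            if 220<b[0][0]<420 and b[0][1]>100: print(n,col,b,onz(c,b[0],.029).round(3).tolist(),onz(c,b[0],.1).round(3).tolist())
c=env.calibration('wrist');s=env.sense()
T=R.from_euler('xyz',s['orientation']).as_matrix()
E=c['extrinsics'];print(c['vfov'],(T.T@E[:3,:3]).round(3).tolist(),(T.T@(E[:3,3]-s['tcp_pos'])).round(3))
a=np.load('pics/scene0.npy')[110:340,210:420];a=cv2.resize(a,None,fx=2.6,fy=2.6,interpolation=cv2.INTER_CUBIC)
b=np.load('pics/side0.npy')[125:305,260:390];
cv2.imwrite('pics/crop0.png',a[:,:,::-1])
E
```

```text
scene green ([350.6, 159.0], 72, [344, 154, 15, 11]) [[0.601, -0.245, 0.029]] [[0.566, -0.162, 0.1]]
scene green ([290.5, 253.2], 48, [287, 249, 8, 9]) [[0.562, 0.231, 0.029]] [[0.53, 0.275, 0.1]]
scene purple ([263.9, 288.5], 66, [259, 284, 11, 10]) [[0.561, 0.364, 0.029]] [[0.529, 0.398, 0.1]]
scene red ([374.2, 124.2], 81, [367, 120, 16, 10]) [[0.617, -0.5, 0.029]] [[0.581, -0.397, 0.1]]
side green ([337.3, 166.1], 59, [332, 161, 12, 11]) [[0.594, -0.292, 0.029]] [[0.564, -0.17, 0.1]]
side green ([307.7, 242.5], 33, [305, 240, 6, 6]) [[0.561, 0.231, 0.029]] [[0.533, 0.317, 0.1]]
side purple ([295.6, 267.9], 41, [292, 265, 8, 7]) [[0.559, 0.362, 0.029]] [[0.531, 0.438, 0.1]]
side purple ([246.6, 328.0], 20, [245, 323, 4, 12]) [[0.609, 0.627, 0.029]] [[0.577, 0.685, 0.1]]
side red ([347.5, 139.8], 53, [341, 136, 14, 9]) [[0.61, -0.543, 0.029]] [[0.579, -0.402, 0.1]]
65.69891718308236 [[-0.001, -0.945, -0.327], [1.0, -0.0, -0.001], [0.001, -0.327, 0.945]] [ 0.084  0.001 -0.164]
```

View pics/crop0.png

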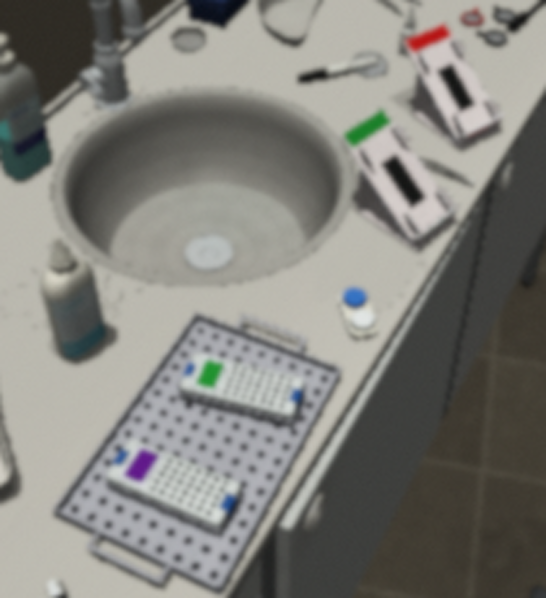

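Both patches agree across the two views, at about (0.56, 0.231) and (0.56, 0.363), z = 0.029. The rest tops are near (0.566, -0.165, 0.1) and (0.58, -0.40, 0.1). The crop shows both cassettes with their indicator ends away from the robot. I'll set out, looking down at the rests on the way.

Emit:
play_rows --pt "0 0 0.8 0 0 -0.8 85" --pt "0 0 0.8 0 0 -0.8 85" --pt "0 0 0.84 0 0 -0.8 85" --pt "0 0 0 1 -0.95 0 85" --pt "0 0 0 1 -0.95 0 85"

```text
t: 0.6
tcp_pos: [0.2472, -0.5655, 0.2815]
orientation: [3.141, -0.0, -0.003]
ft_force: [1.7, -0.1, 0.6]
width: 0.0848
grip_force: 0.0
```

Emit:
play_rows --pt "0 0 0 1 -0.95 0 85" --pt "0 0 0 1 -0.95 0 85" --pt "0 0 0 1 -0.95 0 85" --pt "0 0 0 1 -0.95 0 85" --pt "0 0 0 1 -0.95 0 85"

```text
t: 1.1
tcp_pos: [0.3984, -0.4214, 0.2809]
orientation: [-3.141, 0.0, -0.0]
ft_force: [-0.0, -0.7, 0.3]
width: 0.0852
grip_force: 0.0
```

Emit:
play_rows --pt "0 0 0 1 -0.95 0 85" --pt "0 0 0 1 -0.95 0 85" --pt "0 0 0 1 -0.95 0 85" --pt "0 0 0 1 -0.95 0 85" --pt "0 0 0 1 -0.95 0 85"

```text
t: 1.6
tcp_pos: [0.5484, -0.2791, 0.2808]
orientation: [-3.141, 0.001, -0.0]
ft_force: [1.0, -1.1, -0.5]
width: 0.0853
grip_force: 0.0
```

```bash
python3 - <<'E'
from h import *
s=env.sense();print(s['t'],s['tcp_pos'],s['orientation'],s['q'])
c=env.calibration('wrist');im=env.camera('wrist');np.save('pics/w1.npy',im);np.save('pics/w1c.npy',c,allow_pickle=True);cv2.imwrite('pics/w1.png',im[:,:,::-1])
E
```

```text
1.6 [ 0.54836489 -0.27906743  0.2807892 ] [-3.14142776e+00  6.85309987e-04 -2.32921675e-04] [ 0.54407026  0.35779157 -0.16707998  1.60300325  0.06297193  1.18676129
 -1.20729713]
```

View pics/w1.png

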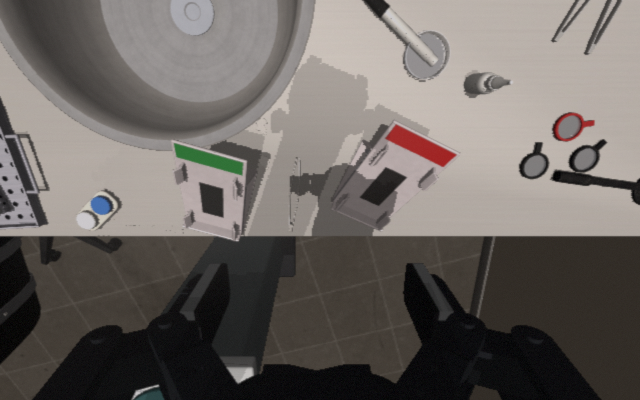

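The wrist view shows the green rest at about (210,190), yawed slightly, and the red rest at about (395,175), yawed clockwise. The lens case is at (97,208). Next, the tray.

Emit:
play_rows --pt "0 0 0 0 -1 0 85" --pt "0 0 0 0 -1 0 85" --pt "0 0 0 0 -1 0 85" --pt "0 0 0 0 -1 0 85" --pt "0 0 0 0 -1 0 85"

```text
t: 2.15
tcp_pos: [0.5471, -0.1293, 0.2808]
orientation: [-3.142, 0.001, -0.0]
ft_force: [0.4, -0.5, 0.4]
width: 0.085
grip_force: 0.0
```

Emit:
play_rows --pt "0 0 0 0 -1 0 85" --pt "0 0 0 0 -1 0 85" --pt "0 0 0 0 -1 0 85" --pt "0 0 0 0 -1 0 85" --pt "0 0 0 0 -1 0 85"

```text
t: 2.65
tcp_pos: [0.5472, 0.0206, 0.2808]
orientation: [3.141, 0.001, -0.0]
ft_force: [0.8, 0.5, -0.1]
width: 0.0848
grip_force: 0.0
```

Emit:
play_rows --pt "0 0 0 0 -1 0 85" --pt "0 0 0 0 -1 0 85" --pt "0 0 0 0 -1 0.2 85" --pt "0 0 0 0 -1 0.5 85" --pt "0 0 0 0 -1 0.5 85"

```text
t: 3.15
tcp_pos: [0.5475, 0.1705, 0.2447]
orientation: [3.141, -0.0, -0.0]
ft_force: [1.1, 1.0, -0.8]
width: 0.0849
grip_force: 0.0
```

Emit:
play_rows --pt "0 0 0 0 -1 0.5 85" --pt "0 0 0 0 -1 0.5 85" --pt "0 0 0 0 -1 0.5 85" --pt "0 0 0 0 0 0 85"

```text
t: 3.55
tcp_pos: [0.5447, 0.2639, 0.1975]
orientation: [-3.14, 0.005, 0.007]
ft_force: [-0.2, -0.4, 0.5]
width: 0.0852
grip_force: 0.0
```

```bash
python3 - <<'E'
from h import *
s=env.sense();print(s['t'],s['tcp_pos'],s['orientation'],s['q'])
c=env.calibration('wrist');im=env.camera('wrist');np.save('pics/w2.npy',im);np.save('pics/w2c.npy',c,allow_pickle=True);cv2.imwrite('pics/w2.png',im[:,:,::-1])
for col in('green','purple'):
    for b in blobs(im,col,amin=100): print(col,b,onz(c,b[0],.029).round(4).tolist())
im=np.load('pics/w1.npy');c1=np.load('pics/w1c.npy',allow_pickle=True).item()
sc={'scene':{'green':[350.6,159],'red':[374.2,124.2]},'side':{'green':[337.3,166.1],'red':[347.5,139.8]}}
for col in('green','red'):
    for b in blobs(im,col,amin=300):
        rs=[ray(c1,b[0])]+[ray(env.calibration(n),sc[n][col]) for n in sc]
        print(col,b,[tri([rs[0],r]).round(4).tolist() for r in rs[1:]],tri(rs).round(4))
E
```

```text
3.55 [0.54471147 0.26392621 0.19753289] [-3.14044931  0.00495945  0.00662949] [-0.19579585  0.44612887 -0.40681134  1.70388658  0.19555654  1.03594779
 -2.23191462]
green ([347.1, 159.2], 590, [330, 147, 35, 25]) [[0.5616, 0.23, 0.029]]
purple ([6.4, 98.4], 122, [0, 93, 16, 12]) [[0.6222, 0.58, 0.029]]
purple ([225.1, 159.7], 600, [208, 150, 35, 21]) [[0.5603, 0.3626, 0.029]]
green ([208.2, 159.0], 780, [175, 144, 67, 30]) [[0.5645, -0.1589, 0.1028], [0.5633, -0.1602, 0.1051]] [ 0.5636 -0.1593  0.1042]
red ([570.9, 125.6], 311, [553, 113, 41, 28]) [[0.6177, -0.5966, -0.0002], [0.6088, -0.6216, 0.0009]] [ 0.6188 -0.5941  0.0024]
red ([419.7, 145.6], 1136, [386, 125, 70, 42]) [[0.5792, -0.3934, 0.1028], [0.5781, -0.3937, 0.104]] [ 0.5785 -0.3933  0.1037]
```

View pics/w2.png

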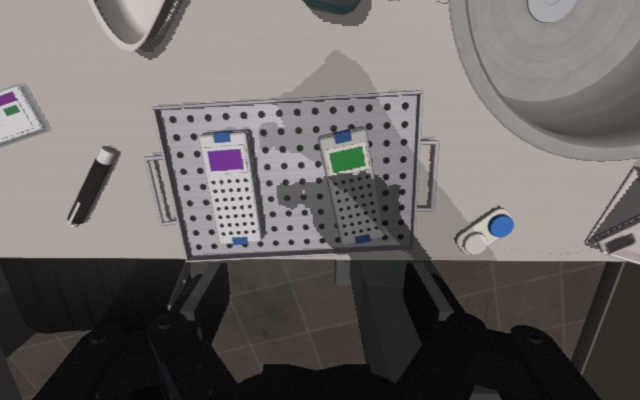

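The wrist view shows the purple cassette with its patch at (225,160) and the green one with its patch at (347,159). Blue end clips sit at about (222,137)/(239,240) and (343,136)/(362,238).

```bash
cat >> h.py <<'E'
def clips(im,box):
    x0,y0,x1,y1=box; h=cv2.cvtColor(im,cv2.COLOR_RGB2HSV); m=cv2.inRange(h,(100,110,40),(122,255,255)); k=np.zeros_like(m);k[y0:y1,x0:x1]=m[y0:y1,x0:x1]
    n,_,st,ce=cv2.connectedComponentsWithStats(k); return [(ce[i],int(st[i,4])) for i in range(1,n) if st[i,4]>15]
E
python3 - <<'E'
from h import *
im=np.load('pics/w2.npy');c=np.load('pics/w2c.npy',allow_pickle=True).item()
for nm,box,p in(('green',(315,120,390,255),(347.1,159.2)),('purple',(195,120,270,255),(225.1,159.7))):
    cl=clips(im,box); print([(a.round(1).tolist(),n) for a,n in cl])
    P=[onz(c,a,.022)[0] for a,n in cl]; d=P[0]-P[-1]; L=np.linalg.norm(d);u=d/L
    pc=onz(c,p,.029)[0]
    print(nm,'len',L.round(4),'yaw',np.arctan2(u[1],u[0]).round(3),'mid',((P[0]+P[-1])/2).round(4),'from patch',(pc-.037*u).round(4))
# wrist vs scene height check of patches
print(tri([ray(c,(347.1,159.2)),ray(env.calibration('scene'),(290.5,253.2))]),tri([ray(c,(225.1,159.7)),ray(env.calibration('scene'),(263.9,288.5))]))
# rests: slot + card outline
im=np.load('pics/w1.npy');c1=np.load('pics/w1c.npy',allow_pickle=True).item()
hs=cv2.cvtColor(im,cv2.COLOR_RGB2HSV)
for col,lo,hi in(('green',(50,110,50),(75,255,255)),('red',(0,110,50),(6,255,255))):
    m=cv2.inRange(hs,lo,hi); m[:, 480:]=0
    ct=max(cv2.findContours(m,0,2)[0],key=cv2.contourArea); print(col,cv2.boxPoints(cv2.minAreaRect(ct)).round(1).tolist())
for nm,b in(('g',(185,170,240,225)),('r',(355,160,410,212))):
    k=np.zeros(im.shape[:2],np.uint8);k[b[1]:b[3],b[0]:b[2]]=(hs[b[1]:b[3],b[0]:b[2],2]<60)*255
    ct=max(cv2.findContours(k,0,2)[0],key=cv2.contourArea);r=cv2.minAreaRect(ct); print(nm,'slot',r,cv2.boxPoints(r).round(1).tolist())
cv2.imwrite('pics/rests.png',cv2.resize(im[110:250,150:480],None,fx=2.4,fy=2.4,interpolation=cv2.INTER_CUBIC)[:,:,::-1])
E
```

```text
[([342.2, 136.5], 153), ([362.4, 238.7], 88)]
green len 0.1255 yaw 0.23 mid [0.524  0.2212 0.022 ] from patch [0.5256 0.2216 0.029 ]
[([221.3, 136.5], 145), ([239.5, 240.7], 88)]
purple len 0.1255 yaw 0.081 mid [0.5216 0.3613 0.022 ] from patch [0.5234 0.3596 0.029 ]
[0.56182353 0.23030769 0.02840103] [0.56054196 0.36332226 0.02793782]
green [[171.89999389648438, 154.6999969482422], [175.10000610351562, 143.6999969482422], [243.8000030517578, 163.39999389648438], [240.60000610351562, 174.3000030517578]]
red [[385.3999938964844, 138.1999969482422], [393.0, 123.0], [455.3999938964844, 154.1999969482422], [447.79998779296875, 169.39999389648438]]
g slot ((211.06509399414062, 199.49717712402344), (31.926361083984375, 20.76299285888672), 87.51044464111328) [[200.0, 184.0], [220.6999969482422, 183.10000610351562], [222.10000610351562, 215.0], [201.39999389648438, 215.89999389648438]]
r slot ((382.1931457519531, 186.715087890625), (20.308849334716797, 44.01995086669922), 42.87890625) [[359.79998779296875, 195.89999389648438], [389.70001220703125, 163.6999969482422], [404.6000061035156, 177.5], [374.70001220703125, 209.8000030517578]]
```

View pics/rests.png

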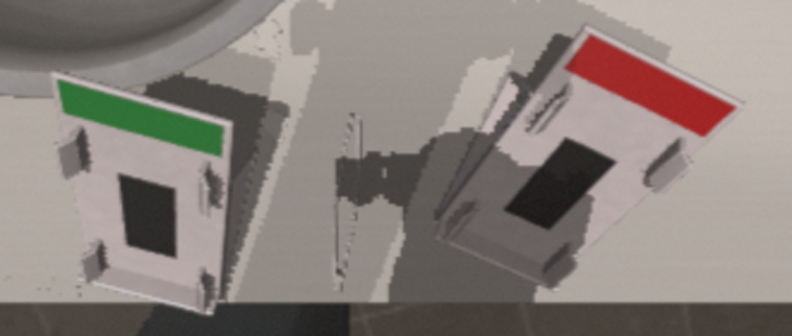

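The numbers hold: lids at z ≈ 0.028, and clip spans equal and consistent with 132 mm. Green centre is (0.525, 0.2215), yaw 0.23. Now above the green one.

Emit:
play_rows --pt "0 0 0 -0.3 0.7 0.8 75" --pt "0 0 0 -0.3 0.7 0.8 75" --pt "0 0 -0.93 0 0 0.8 75" --pt "0 0 -0.93 0 0 0.8 75" --pt "0 0 0 0 0 0 75"

```text
t: 4.1
tcp_pos: [0.5281, 0.2146, 0.1016]
orientation: [3.14, 0.006, 0.221]
ft_force: [-0.6, -0.8, -0.1]
width: 0.0747
grip_force: 0.0
```

```bash
cat >> h.py <<'E'
def todo(tgt,rpy):
    s=env.sense();T=R.from_euler('xyz',s['orientation']);G=R.from_euler('xyz',rpy)
    print('t',s['t'],'now',s['tcp_pos'].round(4),s['orientation'].round(3),'q7',s['q'][6].round(2),'F',s['ft_force'].round(1))
    print('shift units',(T.inv().apply(np.array(tgt)-s['tcp_pos'])/.03).round(2),'turn units',((T.inv()*G).as_rotvec()/.12).round(2))
E
python3 - <<'E'
from h import *
c=env.calibration('wrist');im=env.camera('wrist');cv2.imwrite('pics/w3.png',im[:,:,::-1])
for b in blobs(im,'green',amin=300): print(b,onz(c,b[0],.029)); pc=onz(c,b[0],.029)[0]
for a,n in clips(im,(200,0,460,400)): print(a.round(1),n,onz(c,a,.022)[0].round(4))
todo((.527,.222,.008),(np.pi,0,.23))
im=np.load('pics/w1.npy');c1=np.load('pics/w1c.npy',allow_pickle=True).item()
for nm,A,B,cc,slot in(('g',(173.5,149.2),(242.2,168.9),(.5636,-.1593,.104),(211.1,199.5)),('r',(389.2,130.6),(451.6,161.8),(.5785,-.3933,.1037),(382.2,186.7))):
    a,b=onz(c1,[A,B],cc[2]);d=a-b;yaw=np.arctan2(-d[0],d[1]);print(nm,'w',np.linalg.norm(d),'yaw',yaw)
    ex=np.array([np.cos(yaw)*np.cos(.611),np.sin(yaw)*np.cos(.611),np.sin(.611)]);ey=np.array([-np.sin(yaw),np.cos(yaw),0]);n=np.cross(ex,ey)
    o,dd=ray(c1,slot);P=o+dd[0]*((np.array(cc)-o)@n/(dd[0]@n));print('slot',P.round(4),'rel',((P-cc)@ex).round(4),((P-cc)@ey).round(4))
E
```

```text
([305.1, 159.0], 1211, [283, 146, 45, 28]) [[0.56179026 0.23020793 0.029     ]]
[304.5 126.5] 309 [0.5849 0.2358 0.022 ]
[307.2 269.4] 151 [0.462  0.2074 0.022 ]
t 4.15 now [0.5293 0.2157 0.1035] [3.141e+00 3.000e-03 2.190e-01] q7 -2.03 F [-0.5  0.2  0.1]
shift units [-0.02 -0.22  3.18] turn units [ 0.01  0.02 -0.09]
g w 0.07720919260091745 yaw -0.2917052853901362
slot [ 0.5015 -0.1411  0.0587] rel -0.079 -0.0004
r w 0.07997260164714909 yaw -0.4420862487759696
slot [ 0.5186 -0.3656  0.0575] rel -0.0806 -0.0006
```

View pics/w3.png

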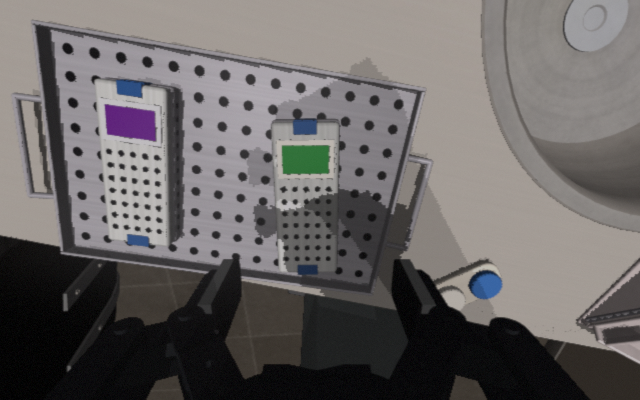

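The close view confirms it: the green patch at (305,159) and clips at (304,126)/(307,269) give centre (0.525, 0.222), yaw 0.227. I'll descend and grip.

Emit:
play_rows --pt "0 0 -0.09 0 -0.21 0.8 75" --pt "0 0 0 0 0 0.9 75" --pt "0 0 0 0 0 0.8 75" --pt "0 0 0 0 0 0.5 75" --pt "0 0 0 0 0 0.18 75"

```text
t: 4.65
tcp_pos: [0.5285, 0.2233, 0.0085]
orientation: [3.141, 0.0, 0.232]
ft_force: [-1.2, 0.6, 0.8]
width: 0.075
grip_force: 0.0
```

Emit:
play_rows --pt "0 0 0 0 0 0 40" --pt "0 0 0 0 0 0 40" --pt "0 0 0 0 0 0 40" --pt "0 0 0 0 0 0 40" --pt "0 0 0 0 0 0 40"

```text
t: 5.15
tcp_pos: [0.5286, 0.2238, 0.0093]
orientation: [-3.142, -0.001, 0.234]
ft_force: [0.1, 0.5, 0.6]
width: 0.0396
grip_force: 0.0
```

The fingers reached 40 mm without force, so something is off. Looking.

```bash
python3 - <<'E'
from h import *
s=env.sense();print(s['width'],s['grip_force'],s['ft_force'],s['q'])
im=env.camera('wrist');a=env.camera('scene')[220:330,200:350]
cv2.imwrite('pics/w4.png',np.hstack([cv2.resize(im,(440,275)),cv2.resize(a,(355,275),interpolation=cv2.INTER_CUBIC)])[:,:,::-1])
E
```

```text
0.039620028737684575 0.0 [0.13017835 0.48955849 0.62956483] [-0.18156322  0.65370434 -0.35981627  1.89283105  0.35834783  0.6573105
 -2.09688911]
```

View pics/w4.png

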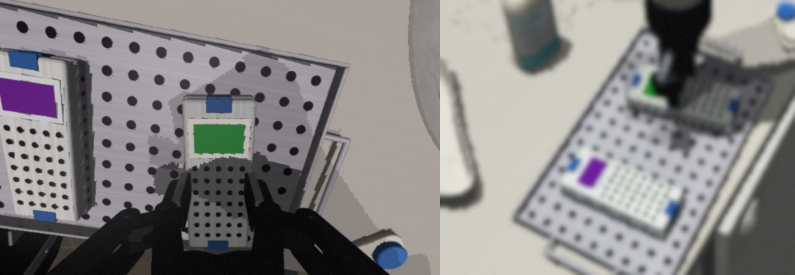

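Emit:
play_rows --pt "0 0 0 0 0 0 15" --pt "0 0 0 0 0 0 15" --pt "0 0 0 0 0 0 15"

```text
t: 5.55
tcp_pos: [0.5282, 0.2238, 0.0087]
orientation: [3.142, 0.0, 0.234]
ft_force: [-0.8, 0.4, -0.8]
width: 0.0148
grip_force: 0.0
```

```bash
python3 - <<'E'
from h import *
s=env.sense();print(s['width'],s['grip_force'],s['ft_force'])
c=env.calibration('wrist');im=env.camera('wrist');
for b in blobs(im,'green',amin=300): print(b,onz(c,b[0],.029))
cv2.imwrite('pics/w5.png',cv2.resize(im[150:400,170:470],None,fx=2.4,fy=2.4)[:,:,::-1])
E
```

```text
0.014804843542974122 0.0 [-0.78463867  0.35790212 -0.76523777]
([318.0, 201.0], 2966, [282, 181, 74, 42]) [[0.56189205 0.23018384 0.029     ]]
```

View pics/w5.png

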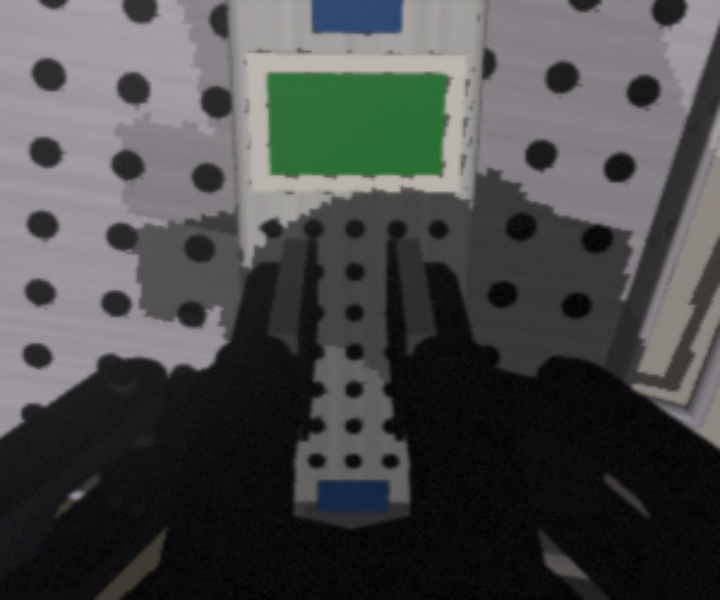

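The shut fingers pass about 10 mm above the lid at (355,240) in the crop. The real tips therefore sit about 30 mm behind the reported TCP, so I need to go lower. I'll open, feel my way down with small steps, then grip.

Emit:
play_rows --pt "0 0 0 0 0 0 72" --pt "0 0 0 0 0 0 72" --pt "0 0 0 0 0 0 72" --pt "0 0 0 0 0 0 72" --pt "0 0 0 0 0 0 72"

```text
t: 6.1
tcp_pos: [0.5282, 0.2238, 0.0087]
orientation: [-3.142, 0.0, 0.234]
ft_force: [0.4, -0.4, -0.0]
width: 0.0723
grip_force: 0.0
```

Emit:
play_rows --pt "0 0 0 0 0 0.25 72" --pt "0 0 0 0 0 0.25 72" --pt "0 0 0 0 0 0.1 72" --pt "0 0 0 0 0 0 72"

```text
t: 6.5
tcp_pos: [0.5275, 0.2235, -0.0103]
orientation: [3.141, 0.002, 0.234]
ft_force: [0.7, 0.9, 0.3]
width: 0.0718
grip_force: 0.0
```

```bash
python3 - <<'E'
from h import *
c=env.calibration('wrist');s=env.sense();im=env.camera('wrist');np.save('pics/w6.npy',im)
T=R.from_euler('xyz',s['orientation'])
print(s['tcp_pos'],s['width'],s['ft_force'].round(1))
# where would points on the finger line appear: x=.011, y=+-w/2, z from -.045..0
for x in(0.,.011):
  for z in(-.05,-.04,-.03,-.02,-.01,0): print(x,z,proj(c,s['tcp_pos']+T.apply([x,-s['width']/2,z])).round(0).tolist(),proj(c,s['tcp_pos']+T.apply([x,s['width']/2,z])).round(0).tolist())
g=cv2.cvtColor(im,cv2.COLOR_RGB2GRAY)
for r in range(236,300,6): print(r,''.join('%4d'%v for v in g[r,190:460:9]))
E
```

```text
[ 0.52753259  0.22348372 -0.01026122] 0.07180221466139415 [0.7 0.9 0.3]
0.0 -0.05 [[233.0, 297.0]] [[397.0, 297.0]]
0.0 -0.04 [[238.0, 284.0]] [[391.0, 284.0]]
0.0 -0.03 [[243.0, 272.0]] [[387.0, 272.0]]
0.0 -0.02 [[247.0, 262.0]] [[383.0, 262.0]]
0.0 -0.01 [[251.0, 253.0]] [[379.0, 253.0]]
0.0 0 [[254.0, 245.0]] [[376.0, 245.0]]
0.011 -0.05 [[230.0, 275.0]] [[399.0, 275.0]]
0.011 -0.04 [[236.0, 263.0]] [[393.0, 263.0]]
0.011 -0.03 [[241.0, 253.0]] [[389.0, 253.0]]
0.011 -0.02 [[246.0, 243.0]] [[384.0, 243.0]]
0.011 -0.01 [[250.0, 235.0]] [[381.0, 235.0]]
0.011 0 [[253.0, 228.0]] [[377.0, 228.0]]
236  149 130  91  75 130 129  35  38 119 180  84  83  82  83  82  82  81  82  81 179 152  57  85 128 129 129 130 107  17 131
242  151 140 126 124 124 127 121  65 111 179 179 179 178 179 106  81 108  79 106 179 150  58  56 127 127 127 128 127 128 131
248  148 132  83 130 127 124  60  60  94 154 157 161  94  71  67  69  70  69  72  69 142  58  57  58  83 128 127 100 127 127
254  149 151  62  61 124  62  61  63  84 152 158  73  71  69  67  68  70  69  71  70  68  59  55  11  54  84 129  57  56 
[... 178 characters left out ...]
 72  29  70  27  67  41  68  62  63  67  57  52   7  46  55   7   5  59  50
272  149 148  80  30  57  24  27  77  78  70  71  72  70  70  67  67  72  67  68  67  64  57  48   6  44   9  55  56  57  40
278  151 152  32  55  58  26  44  81  81  69  48  72  47  69  50  68  67  67  68  65  63  56  35   9  41  44   7  56  56  42
284  153 149  25  50  26  24  30  80  80  70  20  72  17  70  15  65  13  66  19  66  59  56  11   6   5  46   9  55  56  39
290  150  37  34  58  23  25  43  87  80  70  70  70  70  70  66  66  70  66  68  68  58  16   6   7  11  44  23  11  52  40
296  146  29  50  56  27  20  22  96  82  69  67  72  67  70  63  65  69  65  66  66  56  57  47   7   3  40  45   9  41  40
```

The tips are at about tool z = -0.036, which puts them at world z ≈ 0.026, just at lid height. Another 14 mm down.

Emit:
play_rows --pt "0 0 0 0 0 0.15 70" --pt "0 0 0 0 0 0.15 70" --pt "0 0 0 0 0 0.15 70" --pt "0 0 0 0 0 0 70"

```text
t: 6.95
tcp_pos: [0.5277, 0.2235, -0.0235]
orientation: [3.141, 0.001, 0.234]
ft_force: [0.6, 0.4, -0.2]
width: 0.0694
grip_force: 0.0
```

Emit:
play_rows --pt "0 0 0 0 0 0 45" --pt "0 0 0 0 0 0 45" --pt "0 0 0 0 0 0 45" --pt "0 0 0 0 0 0 45"

```text
t: 7.35
tcp_pos: [0.5285, 0.224, -0.0225]
orientation: [-3.141, -0.001, 0.234]
ft_force: [-0.5, -0.5, 1.7]
width: 0.053
grip_force: 64.9
```

Gripped: 53 mm, 65 N. Lifting and travelling between the rests for a second look.

Emit:
play_rows --pt "0 0 0 0 0 -0.4 45" --pt "0 0 0 0 0 -0.8 45" --pt "0 0 0 0 0 -1 45" --pt "0 0 0 0 0 -1 45" --pt "0 0 0 0 0 -1 45"

```text
t: 7.85
tcp_pos: [0.5278, 0.2235, 0.1048]
orientation: [3.141, 0.001, 0.234]
ft_force: [0.2, 0.5, -3.0]
width: 0.0533
grip_force: 63.3
```

Emit:
play_rows --pt "0 0 0.65 0 0 -1 45" --pt "0 0 0.65 0 0 -1 45" --pt "0 0 0.65 0 0 -1 45" --pt "0 0 0 -0.3 1 -0.3 45" --pt "0 0 0 -0.3 1 0 45"

```text
t: 8.35
tcp_pos: [0.5105, 0.1643, 0.2047]
orientation: [-3.141, -0.004, 0.002]
ft_force: [0.4, -0.5, -2.1]
width: 0.053
grip_force: 63.4
```

Emit:
play_rows --pt "0 0 0 -0.3 1 0 45" --pt "0 0 0 -0.3 1 0 45" --pt "0 0 0 -0.3 1 0 45" --pt "0 0 0 -0.3 1 0 45" --pt "0 0 0 -0.3 1 0 45"

```text
t: 8.85
tcp_pos: [0.4641, 0.0126, 0.2027]
orientation: [3.141, 0.0, 0.0]
ft_force: [0.4, 0.2, -2.2]
width: 0.0531
grip_force: 63.4
```

Emit:
play_rows --pt "0 0 0 0 1 0 45" --pt "0 0 0 0 1 0 45" --pt "0 0 0 0 1 0 45" --pt "0 0 0 0 1 0 45" --pt "0 0 0 0 1 0 45"

```text
t: 9.35
tcp_pos: [0.4645, -0.1372, 0.2028]
orientation: [-3.142, 0.0, 0.0]
ft_force: [0.8, 0.7, -2.0]
width: 0.0533
grip_force: 63.4
```

Emit:
play_rows --pt "0 0 0 0 1 0 45" --pt "0 0 0 0 1 0 45" --pt "0 0 0 0 1 0 45" --pt "0 0 0 0 1 0 45" --pt "0 0 0 0 0 0 45"

```text
t: 9.85
tcp_pos: [0.4638, -0.2609, 0.2026]
orientation: [3.14, 0.0, -0.007]
ft_force: [-0.4, -0.5, -1.5]
width: 0.0531
grip_force: 63.5
```

```bash
python3 - <<'E'
from h import *
s=env.sense();print(s['t'],s['tcp_pos'],s['orientation'],s['q'].round(2),s['width'],s['ft_force'])
c=env.calibration('wrist');im=env.camera('wrist');np.save('pics/w7.npy',im);np.save('pics/w7c.npy',c,allow_pickle=True);cv2.imwrite('pics/w7.png',im[100:400,0:640,::-1])
E
```

```text
9.85 [ 0.46383149 -0.26088145  0.20255223] [ 3.13958526e+00  2.84764134e-04 -6.55098307e-03] [ 0.58  0.29 -0.16  1.89  0.06  0.97 -1.18] 0.05314216033289503 [-0.41807554 -0.49081859 -1.49565383]
```

View pics/w7.png

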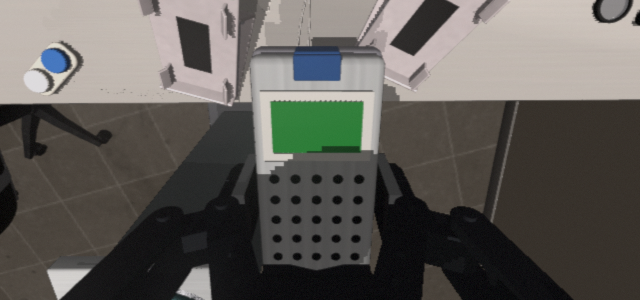

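The second view shows the held cassette's green patch at (317,227). The green rest's slot is at (195,145) with its lip near (165–232, 192–204), and the red rest is at top right. From here on I rely on numbers only.

```bash
python3 - <<'E'
from h import *
im=np.load('pics/w7.npy');c7=np.load('pics/w7c.npy',allow_pickle=True).item();c1=np.load('pics/w1c.npy',allow_pickle=True).item()
hs=cv2.cvtColor(im,cv2.COLOR_RGB2HSV);i1=np.load('pics/w1.npy');h1=cv2.cvtColor(i1,cv2.COLOR_RGB2HSV)
def slot(h,b):
    k=np.zeros(h.shape[:2],np.uint8);k[b[1]:b[3],b[0]:b[2]]=(h[b[1]:b[3],b[0]:b[2],2]<60)*255
    ct=max(cv2.findContours(k,0,2)[0],key=cv2.contourArea);q=cv2.approxPolyDP(ct,4,True)[:,0];m=cv2.moments(ct);return np.array([m['m10']/m['m00'],m['m01']/m['m00']]),q
res={'g':((185,170,240,225),(168,105,222,182),(.5636,-.1593,.104),-.2917),'r':((355,160,410,212),(380,85,465,165),(.5785,-.3933,.1037),-.442)}
crop=lambda u,v:(150+u/2.4,110+v/2.4)
lips={'g':([crop(100,262),crop(203,290)],[(165,192),(232,204)]),'r':([crop(445,225),crop(562,278)],[])}
for k,(b1,b7,cc,yaw) in res.items():
    p1,q1=slot(h1,b1);p7,q7=slot(hs,b7)
    X=tri([ray(c1,p1),ray(c7,p7)]);print(k,p1,p7,q7.tolist(),'slot tri',X.round(4))
    cc=np.array(cc);ex=np.array([np.cos(yaw)*np.cos(.611),np.sin(yaw)*np.cos(.611),np.sin(.611)]);ey=np.array([-np.sin(yaw),np.cos(yaw),0]);n=np.cross(ex,ey)
    print(' slot rel card in rest axes',((X-cc)@np.c_[ex,ey,n]).round(4))
    def on(c,p):
        o,d=ray(c,p);P=o+d*(((cc-o)@n)/(d@n))[:,None];return (P-cc)@np.c_[ex,ey]
    print(' slot q in w7',on(c7,q7).round(4).tolist(),'w1',on(c1,q1).round(4).tolist());print(' lip w1',on(c1,lips[k][0]).round(4).tolist())
    if lips[k][1]: print(' lip bottom w7',on(c7,lips[k][1]).round(4).tolist())
# held cassette in tool frame
s=env.sense();T=R.from_euler('xyz',s['orientation'])
for b in blobs(im,'green',amin=2000):
    P=onz(c7,b[0],s['tcp_pos'][2]+.0385+.013)[0];print('patch',b,'tool',T.inv().apply(P-s['tcp_pos']).round(4))
E
```

```text
g [211.53833333 199.49166667] [194.68513818 144.07628314] [[177, 118], [186, 165], [210, 171], [207, 126]] slot tri [ 0.5028 -0.1431  0.0622]
 slot rel card in rest axes [-0.0755 -0.002   0.0019]
 slot q in w7 [[-0.0494, 0.0126], [-0.1147, 0.0113], [-0.1136, -0.0149], [-0.0486, -0.0149]] w1 [[-0.0509, 0.0125], [-0.1114, 0.0123], [-0.111, -0.0147], [-0.049, -0.0139]]
 lip w1 [[-0.1466, 0.0312], [-0.1472, -0.0335]]
 lip bottom w7 [[-0.18, 0.0441], [-0.1667, -0.0398]]
r [382.23598026 186.66083445] [423.70205959 123.73115377] [[457, 107], [430, 94], [392, 144], [413, 154]] slot tri [ 0.5209 -0.364   0.0656]
 slot rel card in rest axes [-0.0748  0.0019  0.0058]
 slot q in w7 [[-0.0488, -0.0143], [-0.0497, 0.0135], [-0.1158, 0.0115], [-0.1156, -0.0141]] w1 [[-0.0497, -0.013], [-0.0513, 0.0128], [-0.1161, 0.0121], [-0.1137, -0.015]]
 lip w1 [[-0.153, 0.0353], [-0.1534, -0.047]]
patch ([184.8, 72.8], 2206, [135, 47, 99, 52]) tool [ 0.0906 -0.0406 -0.0516]
patch ([316.3, 226.4], 4485, [271, 202, 92, 51]) tool [ 0.034   0.0036 -0.0515]
```

Slot, card and lip agree for both rests: the seat centre is 82 mm below the card centre along the slope, lip ≈ -66 mm from it. Next, the hover pose for green.

```bash
cat >> h.py <<'E'
REST={'g':((.5636,-.1593,.104),-.2917),'r':((.5785,-.3933,.1037),-.442)}
def axes(k):
    cc,yaw=REST[k];ex=np.array([np.cos(yaw)*np.cos(.6109),np.sin(yaw)*np.cos(.6109),np.sin(.6109)]);ey=np.array([-np.sin(yaw),np.cos(yaw),0]);return np.array(cc),ex,ey,np.cross(ex,ey)
def place(k,x,y,h,off=(-.003,0,-.0385)):
    cc,ex,ey,n=axes(k);M=np.c_[ex,-ey,-n];C=cc+(x-.082)*ex+y*ey+(h+.013)*n
    return C-M@np.array(off),R.from_matrix(M).as_euler('xyz')
E
python3 - <<'E'
from h import *
c7=np.load('pics/w7c.npy',allow_pickle=True).item();c1=np.load('pics/w1c.npy',allow_pickle=True).item()
print('card tri w1+w7',tri([ray(c1,(208.2,159.)),ray(c7,(184.8,72.8))]).round(4))
S,D=env.calibration('scene'),env.calibration('side')
print('scene+side',tri([ray(S,(350.6,159)),ray(D,(337.3,166.1))]).round(4),tri([ray(S,(374.2,124.2)),ray(D,(347.5,139.8))]).round(4))
p,r=place('g',.008,.001,.05);print(p.round(4),r.round(3));todo(p,r)
s=env.sense();G=R.from_euler('xyz',r);print('shift after turn',(G.inv().apply(p-s['tcp_pos'])/.03).round(2))
E
```

```text
card tri w1+w7 [ 0.5646 -0.1596  0.1047]
scene+side [ 0.5582 -0.1441  0.115 ] [ 0.5741 -0.3788  0.1123]
[ 0.4947 -0.1376  0.0833] [ 3.142 -0.611 -0.292]
t 9.9 now [ 0.4642 -0.2581  0.2024] [ 3.141e+00  1.000e-03 -4.000e-03] q7 -1.18 F [ 0.8  0.9 -1.6]
shift units [ 1.   -4.02  3.97] turn units [-0.73  5.06  2.32]
shift after turn [-2.43 -4.14  3.15]
```

Emit:
play_rows --pt "-0.12 0.84 0.385 0 0 0 45" --pt "-0.12 0.84 0.385 0 0 0 45" --pt "-0.12 0.84 0.385 0 0 0 45" --pt "-0.12 0.84 0.385 0 0 0 45" --pt "-0.12 0.84 0.385 0 0 0 45"

```text
t: 10.4
tcp_pos: [0.4649, -0.2548, 0.2029]
orientation: [3.128, -0.512, -0.233]
ft_force: [1.4, 1.5, -2.6]
width: 0.0528
grip_force: 63.5
```

Emit:
play_rows --pt "-0.12 0.84 0.385 0 0 0 45" --pt "0 0 0 -0.4 -0.8 0 45" --pt "0 0 0 -0.5 -0.85 0 45" --pt "0 0 0 -0.5 -0.85 0 45" --pt "0 0 0 -0.5 -0.85 0 45"

```text
t: 10.9
tcp_pos: [0.4505, -0.1606, 0.1859]
orientation: [-3.137, -0.565, -0.261]
ft_force: [-0.1, 0.9, -2.5]
width: 0.0532
grip_force: 63.8
```

```bash
python3 - <<'E'
from h import *
print(env.sense()['q'].round(2),env.sense()['width']);p,r=place('g',.008,.001,.05);todo(p,r)
E
```

```text
[ 0.56 -0.01 -0.27  2.43 -0.14  0.15 -1.41] 0.053243677404372663
t 10.9 now [ 0.4505 -0.1606  0.1859] [-3.137 -0.565 -0.261] q7 -1.41 F [-0.1  0.9 -2.5]
shift units [-0.79 -1.1   3.55] turn units [-0.18  0.39  0.21]
```

Joints q4 and q6 sit at their limits this close in. Moving forward along the tool should free them.

Emit:
play_rows --pt "0 0 0 0 -0.3 0.7 45" --pt "0 0 0 0 -0.3 0.7 45" --pt "0 0 0 0 -0.3 0.7 45" --pt "0 0 0 0 0 0 45"

```text
t: 11.3
tcp_pos: [0.46, -0.1579, 0.163]
orientation: [3.126, -0.53, -0.256]
ft_force: [0.3, -0.5, -1.1]
width: 0.0534
grip_force: 63.8
```

```bash
python3 - <<'E'
from h import *
print(env.sense()['q'].round(2),env.sense()['width']);p,r=place('g',.008,.001,.05);todo(p,r)
E
```

```text
[ 0.86  0.1  -0.62  2.4   0.5   0.15 -2.06] 0.0533716428735063
t 11.3 now [ 0.46   -0.1579  0.163 ] [ 3.126 -0.53  -0.256] q7 -2.06 F [ 0.3 -0.5 -1.1]
shift units [-0.53 -0.99  2.76] turn units [-0.03  0.67  0.26]
```

Working out the limits: at the green seat, a tool square to the plate would need q6 below its range. If the tool stays nearly upright (12–15 degrees or less from vertical) the seat is reachable, so the cassette must be held pitched about 28° in the fingers. I'll check the room behind the tray before regripping.

```bash
python3 - <<'E'
from h import *
c2=np.load('pics/w2c.npy',allow_pickle=True).item()
print('bottle near base edge',onz(c2,[(305,5),(335,12),(360,5)],0.0).round(3).tolist())
S=env.calibration('scene');print('bottle base',onz(S,[(240,246),(230,240),(248,240)],0).round(3).tolist(), 'top at .17',onz(S,[(236,204)],.17).round(3).tolist())
# regrasp pose back to tray, upright then tilted
print('upright');todo((.5285,.224,.10),(np.pi,0,.234))
for be in(.49,):
    M=R.from_euler('z',.234)*R.from_euler('y',be)*R.from_euler('x',np.pi)
    C=np.array([.525,.222,.016]); print(M.as_euler('xyz').round(3),'TCP',(C-M.apply([0,0,-.038])).round(4))
E
```

```text
bottle near base edge [[0.713, 0.276, 0.0], [0.707, 0.245, 0.0], [0.714, 0.22, 0.0]]
bottle base [[0.722, 0.266, 0.0], [0.762, 0.262, 0.0], [0.715, 0.235, 0.0]] top at .17 [[0.717, 0.251, 0.17]]
upright
t 11.3 now [ 0.46   -0.1579  0.163 ] [ 3.126 -0.53  -0.256] q7 -2.06 F [ 0.3 -0.5 -1.1]
shift units [ -1.93 -12.91   1.1 ] turn units [ 1.21 -4.3  -4.02]
[3.142 0.49  0.234] TCP [ 0.5076  0.2179 -0.0175]
```

The bottle's near face is at x ≈ 0.707, and with the lean the camera reaches about 0.66, so it clears. Going back to the tray to set the green one down flat and regrip it pitched.

Emit:
play_rows --pt "0.2 -0.72 -0.67 0 0 -0.5 45" --pt "0.2 -0.72 -0.67 0 0 -0.5 45" --pt "0.2 -0.72 -0.67 0 0 0 45" --pt "0.2 -0.72 -0.67 0 0 0 45" --pt "0.2 -0.72 -0.67 0 0 0 45"

```text
t: 11.8
tcp_pos: [0.4498, -0.1614, 0.1813]
orientation: [3.099, -0.135, 0.096]
ft_force: [-0.2, 0.2, -3.7]
width: 0.053
grip_force: 63.8
```

Emit:
play_rows --pt "0.2 -0.72 -0.67 0 0 0 45" --pt "0 0 0 0.2 -1 0 45" --pt "0 0 0 0.2 -1 0 45" --pt "0 0 0 0.2 -1 0 45" --pt "0 0 0 0.2 -1 0 45"

```text
t: 12.3
tcp_pos: [0.4529, -0.037, 0.1784]
orientation: [3.117, -0.048, 0.172]
ft_force: [0.6, 0.4, -2.2]
width: 0.0529
grip_force: 63.8
```

```bash
python3 - <<'E'
from h import *
print(env.sense()['q'].round(2));todo((.521,.222,.10),(np.pi,0,.234))
E
```

```text
[ 0.8   0.27 -0.91  2.09  0.31  0.86 -1.68]
t 12.3 now [ 0.4529 -0.037   0.1784] [ 3.117 -0.048  0.172] q7 -1.68 F [ 0.6  0.4 -2.2]
shift units [ 3.58 -8.18  2.59] turn units [ 0.22 -0.39 -0.52]
```

Emit:
play_rows --pt "0.22 -0.39 -0.52 0 0 0 45" --pt "0 0 0 0.4 -0.9 0 45" --pt "0 0 0 0.4 -0.9 0 45" --pt "0 0 0 0.4 -0.9 0 45" --pt "0 0 0 0.4 -0.9 0 45"

```text
t: 12.8
tcp_pos: [0.4746, 0.0789, 0.1781]
orientation: [-3.142, 0.001, 0.234]
ft_force: [0.5, -0.0, -1.6]
width: 0.0532
grip_force: 63.9
```

Emit:
play_rows --pt "0 0 0 0.4 -0.9 0.3 45" --pt "0 0 0 0.4 -0.9 0.3 45" --pt "0 0 0 0.4 -0.9 0.6 45" --pt "0 0 0 0.4 -0.9 0.6 45" --pt "0 0 0 0.2 -0.6 0.6 45"

```text
t: 13.3
tcp_pos: [0.4982, 0.2146, 0.1052]
orientation: [-3.141, 0.001, 0.236]
ft_force: [-0.6, -0.2, -2.9]
width: 0.0531
grip_force: 63.9
```

```bash
python3 - <<'E'
from h import *
print(env.sense()['q'].round(2));todo((.521,.222,-.021),(np.pi,0,.234))
E
```

```text
[ 0.16  0.58 -0.81  1.91  0.53  0.88 -2.26]
t 13.3 now [0.4982 0.2146 0.1052] [-3.141e+00  1.000e-03  2.360e-01] q7 -2.26 F [-0.6 -0.2 -2.9]
shift units [ 0.8  -0.06  4.21] turn units [-0.    0.01  0.01]
```

Emit:
play_rows --pt "0 0 0 0.4 0 0.8 45" --pt "0 0 0 0.4 -0.06 0.9 45" --pt "0 0 0 0 0 0.9 45" --pt "0 0 0 0 0 0.8 45" --pt "0 0 0 0 0 0.5 45"

```text
t: 13.8
tcp_pos: [0.5208, 0.218, -0.0131]
orientation: [3.139, 0.004, 0.233]
ft_force: [0.1, 0.0, -1.5]
width: 0.0531
grip_force: 64.0
```

Emit:
play_rows --pt "0 0 0 0 0 0.25 45" --pt "0 0 0 0 0 0.06 45" --pt "0 0 0 0 0 0.04 45"

```text
t: 14.1
tcp_pos: [0.5232, 0.2184, -0.0212]
orientation: [3.139, -0.002, 0.232]
ft_force: [-0.7, -0.3, -1.6]
width: 0.0532
grip_force: 64.0
```

Emit:
play_rows --pt "0 0 0 0 0 0.05 45" --pt "0 0 0 0 0 0.02 45" --pt "0 0 0 0 0 0 58" --pt "0 0 0 0 0 0 70" --pt "0 0 0 0 0 0 74"

```text
t: 14.6
tcp_pos: [0.5232, 0.2179, -0.0238]
orientation: [3.138, -0.002, 0.231]
ft_force: [0.1, 1.1, -0.3]
width: 0.0743
grip_force: 0.0
```

Emit:
play_rows --pt "0 0 0 0 0 -0.9 75" --pt "0 0 0 0 0 -1 75" --pt "0 0 0 0 0 -1 75" --pt "0 -0.8 0 0 0 0 75" --pt "0 -0.8 0 0 0 0 75"

```text
t: 15.1
tcp_pos: [0.5232, 0.2182, 0.0651]
orientation: [3.138, 0.192, 0.231]
ft_force: [0.7, -1.6, -0.6]
width: 0.0748
grip_force: 0.0
```

```bash
python3 - <<'E'
from h import *
s=env.sense();print(s['q'].round(2))
c=env.calibration('wrist');im=env.camera('wrist')
for b in blobs(im,'green',amin=500): print(b,onz(c,b[0],.029).round(4))
P=[onz(c,a,.022)[0] for a,n in clips(im,(150,0,500,330)) if n>60];print(np.round(P,4).tolist())
todo((.5076,.2179,.06),(np.pi,.49,.234))
E
```

```text
[ 0.1   0.77 -0.76  1.72  0.51  1.08 -2.19]
([316.5, 166.2], 1602, [288, 151, 57, 31]) [[0.5571 0.2253 0.029 ]]
[[0.5804, 0.2309, 0.022], [0.4816, 0.0544, 0.022], [0.4547, 0.2019, 0.022]]
t 15.15 now [0.5257 0.2182 0.0633] [3.139 0.195 0.228] q7 -2.19 F [5.3 0.8 0.7]
shift units [-0.56 -0.13  0.22] turn units [ 0.   -2.46 -0.05]
```

Emit:
play_rows --pt "0 -0.82 0 0 0 0 75" --pt "0 -0.82 0 0 0 0 75" --pt "0 -0.82 0 0 0 0 75" --pt "0 0 0 -0.7 0 0.37 75" --pt "0 0 0 0 0 0 75"

```text
t: 15.65
tcp_pos: [0.497, 0.2126, 0.0614]
orientation: [3.138, 0.49, 0.231]
ft_force: [-0.5, -0.3, 0.1]
width: 0.0751
grip_force: 0.0
```

```bash
python3 - <<'E'
from h import *
s=env.sense();print(s['q'].round(2))
c=env.calibration('wrist');im=env.camera('wrist')
for b in blobs(im,'green',amin=500): print(b,onz(c,b[0],.029).round(4))
todo((.4996,.212,-.0175),(np.pi,.49,.230))
E
```

```text
[ 0.06  0.91 -0.75  1.55  0.41  1.38 -2.13]
([317.1, 123.7], 2377, [282, 107, 71, 35]) [[0.5574 0.2256 0.029 ]]
t 15.7 now [0.4984 0.2127 0.0622] [3.138 0.488 0.231] q7 -2.13 F [-0.5 -0.6  0.2]
shift units [1.28 0.02 2.33] turn units [ 0.04 -0.02  0.01]
```

Emit:
play_rows --pt "0 0 0 0.4 0 0.73 75" --pt "0 0 0 0.4 0 0.73 75" --pt "0 0 0 0.3 0 0.55 75" --pt "0 0 0 0.17 0 0.3 75" --pt "0 0 0 0 0 0 75"

```text
t: 16.2
tcp_pos: [0.5003, 0.2124, -0.0172]
orientation: [3.137, 0.488, 0.229]
ft_force: [-0.8, -0.3, -0.6]
width: 0.0752
grip_force: 0.0
```

Emit:
play_rows --pt "0 0 0 0 0 0 45" --pt "0 0 0 0 0 0 45" --pt "0 0 0 0 0 0 45" --pt "0 0 0 0 0 0 45"

```text
t: 16.6
tcp_pos: [0.502, 0.2134, -0.015]
orientation: [3.138, 0.484, 0.23]
ft_force: [3.3, 1.2, 5.4]
width: 0.0532
grip_force: 63.9
```

Regripped, pitched, at 53 mm and 64 N. Lifting.

Emit:
play_rows --pt "0 0 0 -0.2 0 -0.4 45" --pt "0 0 0 -0.45 0 -0.85 45" --pt "0 0 0 -0.45 0 -0.85 45" --pt "0 0 0 -0.45 0 -0.85 45" --pt "0 0 0 -0.45 0 -0.85 45"

```text
t: 17.1
tcp_pos: [0.5004, 0.2129, 0.1141]
orientation: [3.137, 0.487, 0.23]
ft_force: [0.5, 0.6, -2.1]
width: 0.0528
grip_force: 63.2
```

Emit:
play_rows --pt "0 0.8 0 -0.3 0 -0.85 45" --pt "0 0.8 0 -0.2 0 -0.85 45" --pt "0 0.8 0 0 0 0 45" --pt "0 0.8 0 0 0 0 45" --pt "0 0.8 0 0 0 0 45"

```text
t: 17.6
tcp_pos: [0.5083, 0.215, 0.1659]
orientation: [3.137, 0.003, 0.232]
ft_force: [0.4, 0.6, -2.9]
width: 0.0532
grip_force: 63.3
```

```bash
cat >> h.py <<'E'
def place2(k,x,y,h,off,beta):
    cc,ex,ey,n=axes(k);C=cc+(x-.082)*ex+y*ey+(h+.013)*n
    e=np.array([np.pi,beta-.6109,REST[k][1]]);return C-R.from_euler('xyz',e).apply(off),e
GO=(.0025,0,-.0364)
E
python3 - <<'E'
from h import *
print(env.sense()['q'].round(2));p,e=place2('g',.008,.001,.06,GO,.486);print(p.round(4),e.round(3));todo(p,e)
s=env.sense();print('after turn',(R.from_euler('xyz',e).inv().apply(p-s['tcp_pos'])/.03).round(2))
E
```

```text
[ 0.2   0.51 -0.86  1.84  0.46  1.   -2.19]
[ 0.4677 -0.1295  0.0849] [ 3.142 -0.125 -0.292]
t 17.6 now [0.5083 0.215  0.1659] [3.137e+00 3.000e-03 2.320e-01] q7 -2.19 F [ 0.4  0.6 -2.9]
shift units [-3.95 10.85  2.76] turn units [-0.23  1.03  4.36]
after turn [ 1.66 11.39  2.93]
```

Emit:
play_rows --pt "-0.05 0.2 0.87 0 0 0 45" --pt "-0.05 0.2 0.87 0 0 0 45" --pt "-0.05 0.2 0.87 0 0 0 45" --pt "-0.05 0.2 0.87 0 0 0 45" --pt "-0.05 0.2 0.87 0 0 0 45"

```text
t: 18.1
tcp_pos: [0.5078, 0.2147, 0.1654]
orientation: [3.136, -0.119, -0.295]
ft_force: [-0.4, 1.3, -2.6]
width: 0.0529
grip_force: 63.4
```

Emit:
play_rows --pt "0 0 0 0.14 0.95 0 45" --pt "0 0 0 0.14 0.95 0 45" --pt "0 0 0 0.14 0.95 0 45" --pt "0 0 0 0.14 0.95 0 45" --pt "0 0 0 0.14 0.95 0 45"

```text
t: 18.6
tcp_pos: [0.4865, 0.0716, 0.1684]
orientation: [3.136, -0.118, -0.29]
ft_force: [0.9, 0.0, -2.4]
width: 0.0529
grip_force: 63.6
```

Emit:
play_rows --pt "0 0 0 0.14 0.95 0 45" --pt "0 0 0 0.14 0.95 0 45" --pt "0 0 0 0.14 0.95 0 45" --pt "0 0 0 0.14 0.95 0 45" --pt "0 0 0 0.14 0.95 0 45"

```text
t: 19.1
tcp_pos: [0.4656, -0.0706, 0.1715]
orientation: [3.136, -0.117, -0.29]
ft_force: [0.0, 0.0, -2.5]
width: 0.0531
grip_force: 63.6
```

```bash
python3 - <<'E'
from h import *
print(env.sense()['q'].round(2));p,e=place2('g',.008,.001,.06,GO,.486);todo(p,e)
E
```

```text
[ 0.69  0.23 -0.7   2.11  0.27  0.76 -2.04]
t 19.1 now [ 0.4656 -0.0706  0.1715] [ 3.136 -0.117 -0.29 ] q7 -2.04 F [ 0.   0.  -2.5]
shift units [0.29 1.84 2.95] turn units [0.04 0.06 0.01]
```

Emit:
play_rows --pt "0.04 0.06 0 0.15 0.92 0 45" --pt "0 0 0 0.15 0.92 0.3 45" --pt "0 0 0 0 0 0.9 45" --pt "0 0 0 0 0 0.9 45" --pt "0 0 0 0 0 0.8 45"

```text
t: 19.6
tcp_pos: [0.469, -0.1284, 0.0854]
orientation: [3.141, -0.124, -0.292]
ft_force: [0.4, -0.4, -2.0]
width: 0.0532
grip_force: 63.6
```

```bash
cat >> h.py <<'E'
def check(k,col,off,beta):
    env.sense();c=env.calibration('wrist');s=env.sense();im=env.camera('wrist');cc,ex,ey,n=axes(k);T=R.from_euler('xyz',s['orientation'])
    Cx=(T*R.from_euler('y',0)).apply(off)+s['tcp_pos']; cas=R.from_euler('xyz',[np.pi,s['orientation'][1]-beta,s['orientation'][2]])
    print('centre by arm in rest (x,y,h):',(np.c_[ex,ey,n].T@(Cx-cc)+[.082,0,-.013]).round(4))
    for b in blobs(im,col,amin=300)+(blobs(im,'red',amin=300) if k=='r' else []):
        o,d=ray(c,b[0])
        for nm,P0,nn in(('lid',Cx-.013*cas.apply([0,0,1]),cas.apply([0,0,1])),('card',cc,n)):
            P=o+d*((P0-o)@nn/(d@nn))[:,None]; print(b[0],b[1],nm,((P[0]-cc)@np.c_[ex,ey,n]+[.082,0,0]).round(4))
E
python3 - <<'E'
from h import *
print(env.sense()['q'].round(2));p,e=place2('g',.006,.001,.02,GO,.486);todo(p,e);check('g','green',GO,.486)
E
```

```text
[ 0.68  0.39 -0.57  2.16  0.43  0.57 -2.06]
t 19.6 now [ 0.469  -0.1284  0.0854] [ 3.141 -0.124 -0.292] q7 -2.06 F [ 0.4 -0.4 -2. ]
shift units [0.53 0.05 1.22] turn units [0. 0. 0.]
centre by arm in rest (x,y,h): [0.0091 0.0024 0.0598]
[321.1, 53.6] 7766 lid [0.1169 0.0006 0.0858]
[321.1, 53.6] 7766 card [ 0.0833 -0.0008  0.    ]
[316.7, 253.6] 3270 lid [0.0476 0.0014 0.0858]
[316.7, 253.6] 3270 card [-0.082   0.0012 -0.    ]
```

Arm and camera agree on the held pose within about 1.5 mm, and the card sits at (321,54), so the cassette must shift about 2 mm in -y. Going down near the plate.

Emit:
play_rows --pt "0 0 0 0.28 0.1 0.6 45" --pt "0 0 0 0.27 0.02 0.6 45" --pt "0 0 0 0 0 0 45"

```text
t: 19.95
tcp_pos: [0.4885, -0.1374, 0.0518]
orientation: [-3.141, -0.123, -0.291]
ft_force: [-0.8, 0.8, -2.0]
width: 0.0528
grip_force: 63.8
```

```bash
python3 - <<'E'
from h import *
print(env.sense()['q'].round(2));p,e=place2('g',.005,.0,.002,GO,.486);todo(p,e);check('g','green',GO,.486)
M=R.from_euler('xyz',e);cc,ex,ey,n=axes('g');print('1mm down normal',(M.inv().apply(-n)/30).round(4),'1mm downslope',(M.inv().apply(-ex)/30).round(4))
E
```

```text
[ 0.63  0.48 -0.51  2.13  0.5   0.52 -2.11]
t 19.95 now [ 0.4885 -0.1374  0.0518] [-3.141 -0.123 -0.291] q7 -2.11 F [-0.8  0.8 -2. ]
shift units [ 0.22 -0.02  0.57] turn units [-0.    0.02  0.01]
centre by arm in rest (x,y,h): [ 0.0073 -0.0007  0.0201]
[314.4, 91.0] 11188 lid [ 0.1074 -0.0011  0.0459]
[314.4, 91.0] 11188 card [ 0.0836 -0.0008 -0.    ]
[316.7, 253.6] 3271 lid [ 0.0457 -0.0017  0.046 ]
[316.7, 253.6] 3271 card [-0.024  -0.0017 -0.    ]
1mm down normal [ 0.0156 -0.      0.0295] 1mm downslope [-0.0295 -0.      0.0156]
```

Emit:
play_rows --pt "0 0 0 0.13 -0.03 0.24 45" --pt "0 0 0 0.1 0 0.18 45" --pt "0 0 0 0 0 0 45"

```text
t: 20.3
tcp_pos: [0.4978, -0.1392, 0.0411]
orientation: [-3.141, -0.126, -0.291]
ft_force: [0.2, -0.0, -1.3]
width: 0.0531
grip_force: 63.9
```

Emit:
play_rows --pt "0 0 0 0.03 0 0.06 45" --pt "0 0 0 0 0 0 45"

```text
t: 20.5
tcp_pos: [0.4986, -0.1395, 0.0394]
orientation: [-3.141, -0.126, -0.29]
ft_force: [-0.3, 0.5, -1.7]
width: 0.0531
grip_force: 63.9
```

Emit:
play_rows --pt "0 0 0 0.03 0 0.06 45" --pt "0 0 0 0 0 0 45"

```text
t: 20.7
tcp_pos: [0.4997, -0.1398, 0.0376]
orientation: [-3.141, -0.126, -0.291]
ft_force: [-1.5, -0.8, -2.0]
width: 0.0532
grip_force: 63.9
```

Emit:
play_rows --pt "0 0 0 0.025 0 0.045 45" --pt "0 0 0 0 0 0 45"

```text
t: 20.9
tcp_pos: [0.5006, -0.14, 0.0363]
orientation: [-3.141, -0.126, -0.291]
ft_force: [-0.2, -0.8, -1.7]
width: 0.0531
grip_force: 63.9
```

Emit:
play_rows --pt "0 0 0 0.025 0 0.045 45" --pt "0 0 0 0 0 0 45"

```text
t: 21.1
tcp_pos: [0.5013, -0.1402, 0.0354]
orientation: [-3.142, -0.126, -0.291]
ft_force: [-2.2, 1.4, 1.9]
width: 0.0527
grip_force: 64.5
```

Contact with the plate. Now sliding down-slope to the lip.

Emit:
play_rows --pt "0 0 0 -0.06 0 0.031 45" --pt "0 0 0 0 0 0 45"

```text
t: 21.3
tcp_pos: [0.5007, -0.14, 0.0349]
orientation: [-3.141, -0.128, -0.29]
ft_force: [-1.0, 0.1, 6.4]
width: 0.053
grip_force: 64.8
```

Emit:
play_rows --pt "0 0 0 -0.06 0 0.031 45" --pt "0 0 0 0 0 0 45"

```text
t: 21.5
tcp_pos: [0.4987, -0.1394, 0.0334]
orientation: [-3.141, -0.127, -0.29]
ft_force: [-1.4, 0.6, 6.0]
width: 0.053
grip_force: 64.8
```

Emit:
play_rows --pt "0 0 0 -0.06 0 0.031 45" --pt "0 0 0 0 0 0 45"

```text
t: 21.7
tcp_pos: [0.4973, -0.1389, 0.0323]
orientation: [-3.141, -0.127, -0.29]
ft_force: [-0.9, 1.1, 6.8]
width: 0.053
grip_force: 65.0
```

```bash
python3 - <<'E'
from h import *
check('g','green',GO,.486);print(env.sense()['ft_force'])
E
```

```text
centre by arm in rest (x,y,h): [ 0.0032  0.0005 -0.0008]
[317.4, 110.4] 14774 lid [ 0.0987 -0.0007  0.0254]
[317.4, 110.4] 14774 card [ 0.0838 -0.0007  0.    ]
[316.7, 253.6] 3269 lid [ 0.0416 -0.0006  0.0252]
[316.7, 253.6] 3269 card [ 0.0037 -0.0006  0.    ]
[-0.56569541 -0.51880985  6.80770394]
```

Emit:
play_rows --pt "0 0 0 -0.05 0 0.026 45" --pt "0 0 0 0 0 0 45"

```text
t: 21.95
tcp_pos: [0.4961, -0.1385, 0.0314]
orientation: [-3.141, -0.127, -0.29]
ft_force: [-1.4, 0.9, 6.8]
width: 0.0526
grip_force: 65.0
```

Emit:
play_rows --pt "0 0 0 -0.05 0 0.026 45" --pt "0 0 0 0 0 0 45"

```text
t: 22.15
tcp_pos: [0.4947, -0.1381, 0.0304]
orientation: [-3.141, -0.127, -0.29]
ft_force: [-1.6, 0.3, 6.0]
width: 0.0531
grip_force: 65.0
```

Emit:
play_rows --pt "0 0 0 -0.05 0 0.026 45" --pt "0 0 0 0 0 0 45"

```text
t: 22.35
tcp_pos: [0.4941, -0.1379, 0.0299]
orientation: [-3.141, -0.129, -0.29]
ft_force: [-0.6, -0.3, 8.6]
width: 0.053
grip_force: 65.5
```

Emit:
play_rows --pt "0 0 0 -0.04 0 0.021 45" --pt "0 0 0 0 0 0 45"

```text
t: 22.55
tcp_pos: [0.4942, -0.1379, 0.0299]
orientation: [-3.141, -0.131, -0.29]
ft_force: [-0.4, -0.0, 13.3]
width: 0.0528
grip_force: 65.9
```

```bash
python3 - <<'E'
from h import *
check('g','green',GO,.486);print(env.sense()['ft_force'],env.sense()['tcp_pos'],env.sense()['q'].round(2))
E
```

```text
centre by arm in rest (x,y,h): [-0.001   0.0005 -0.0009]
[318.0, 97.6] 16216 lid [ 0.0975 -0.0007  0.0257]
[318.0, 97.6] 16216 card [ 0.0838 -0.0008  0.    ]
[316.7, 253.1] 3366 lid [ 0.0377 -0.0005  0.0254]
[316.7, 253.1] 3366 card [ 0.     -0.0005  0.    ]
[-0.4625102   0.15237317 13.37368394] [ 0.49414307 -0.13792528  0.02992297] [ 0.59  0.52 -0.47  2.13  0.55  0.47 -2.15]
```

Blocked at x ≈ 0 against the lip with rising force, so it is seated. Releasing and backing out along the plate normal.

Emit:
play_rows --pt "0 0 0 0 0 0 56" --pt "0 0 0 0 0 0 62" --pt "0 0 0 0 0 0 70" --pt "0 0 0 0 0 0 74" --pt "0 0 0 0 0 0 74"

```text
t: 23.1
tcp_pos: [0.4914, -0.1373, 0.0279]
orientation: [-3.141, -0.125, -0.29]
ft_force: [-0.1, -1.1, -0.6]
width: 0.0739
grip_force: 0.0
```

Emit:
play_rows --pt "0 0 0 -0.15 0 -0.3 74" --pt "0 0 0 -0.45 0 -0.85 74" --pt "0 0 0 -0.45 0 -0.85 74" --pt "0 0 0 0 0 -1 74" --pt "0 0 0 0 0 -1 74"

```text
t: 23.6
tcp_pos: [0.446, -0.1236, 0.1443]
orientation: [-3.141, -0.125, -0.29]
ft_force: [1.2, -1.0, 0.3]
width: 0.0742
grip_force: 0.0
```

```bash
python3 - <<'E'
from h import *
c=env.calibration('wrist');s=env.sense();im=env.camera('wrist');cc,ex,ey,n=axes('g');h=.026
print(s['t'],s['q'].round(2),s['ft_force'].round(1))
for b in blobs(im,'green',amin=300):
    o,d=ray(c,b[0])
    for hh in(0,.026):
        P=o+d*((cc+hh*n-o)@n/(d@n))[:,None];print(b[0],b[1],hh,((P[0]-cc)@np.c_[ex,ey,n]+[.082,0,0]).round(4))
for a,m in clips(im,(150,0,500,330)):
    o,d=ray(c,a);P=o+d*((cc+.019*n-o)@n/(d@n))[:,None];print('clip',a.round(0),m,((P[0]-cc)@np.c_[ex,ey,n]+[.082,0,0]).round(4))
# purple grasp
pc=np.array([.5605,.3628,.029]);u=np.array([np.cos(.081),np.sin(.081),0]);C=pc-.037*u;C[2]=.016
M=R.from_euler('xyz',[np.pi,.49,.081]);print('purple C',C.round(4));p=C-.004*u-M.apply([0,0,-.036]);print('grasp tcp',p.round(4));todo(p+[0,0,.14],[np.pi,.49,.081])
E
```

```text
23.6 [ 0.8   0.26 -0.68  2.16  0.29  0.67 -1.93] [ 1.2 -1.   0.3]
[317.0, 38.2] 4257 0 [ 0.083  -0.0007  0.    ]
[317.0, 38.2] 4257 0.026 [ 0.092  -0.0007  0.026 ]
[316.5, 123.5] 1334 0 [ 0.0207 -0.0005 -0.    ]
[316.5, 123.5] 1334 0.026 [ 0.0374 -0.0005  0.026 ]
clip [316.  84.] 687 [ 0.062  -0.0003  0.019 ]
clip [157. 216.] 354 [-0.0687  0.1511  0.019 ]
clip [316. 216.] 110 [-0.0679 -0.0003  0.019 ]
purple C [0.5236 0.3598 0.016 ]
grasp tcp [ 0.5027  0.3581 -0.0158]
t 23.65 now [ 0.4487 -0.1239  0.1486] [ 3.14  -0.132 -0.289] q7 -1.93 F [ 1.9 -0.4  4.1]
shift units [ -2.93 -15.92   0.41] turn units [-0.55 -5.12 -3.09]
```

The green cassette sits at x = 0.4 mm, y ≈ 0 and lid height 26 mm: seated. Now the purple one, taken with the same tilt.

Emit:
play_rows --pt "-0.09 -0.85 -0.515 0 0 0 75" --pt "-0.09 -0.85 -0.515 0 0 0 75" --pt "-0.09 -0.85 -0.515 0 0 0 75" --pt "-0.09 -0.85 -0.515 0 0 0 75" --pt "-0.09 -0.85 -0.515 0 0 0 75"

```text
t: 24.15
tcp_pos: [0.4472, -0.1245, 0.1439]
orientation: [3.128, 0.393, 0.016]
ft_force: [0.3, 0.0, -0.2]
width: 0.0746
grip_force: 0.0
```

Emit:
play_rows --pt "-0.09 -0.85 -0.515 0 0 0 75" --pt "0 0 0 0 -1 0 75" --pt "0 0 0 0 -1 0 75" --pt "0 0 0 0 -1 0 75" --pt "0 0 0 0 -1 0 75"

```text
t: 24.65
tcp_pos: [0.4371, -0.0033, 0.1439]
orientation: [-3.136, 0.493, 0.083]
ft_force: [-0.9, 0.4, 0.1]
width: 0.0749
grip_force: 0.0
```

Emit:
play_rows --pt "0 0 0 0 -1 0 75" --pt "0 0 0 0 -1 0 75" --pt "0 0 0 0 -1 0 75" --pt "0 0 0 0 -1 0 75" --pt "0 0 0 0 -1 0 75"

```text
t: 25.15
tcp_pos: [0.4252, 0.1461, 0.1447]
orientation: [-3.137, 0.492, 0.082]
ft_force: [0.7, -0.2, 0.1]
width: 0.0748
grip_force: 0.0
```

Emit:
play_rows --pt "0 0 0 0 -1 0 75" --pt "0 0 0 0 -1 0 75" --pt "0 0 0 0 -1 0 75" --pt "0 0 0 0 -1 0 75" --pt "0 0 0 0 -1 0 75"

```text
t: 25.65
tcp_pos: [0.4132, 0.2955, 0.1453]
orientation: [-3.137, 0.492, 0.082]
ft_force: [0.3, 0.0, -0.1]
width: 0.0749
grip_force: 0.0
```

```bash
python3 - <<'E'
from h import *
print(env.sense()['q'].round(2));todo((.5027,.3581,.06),[np.pi,.49,.081])
E
```

```text
[-0.01  0.73 -0.78  1.65  0.19  1.35 -2.32]
t 25.65 now [0.4132 0.2955 0.1453] [-3.137  0.492  0.082] q7 -2.32 F [ 0.3  0.  -0.1]
shift units [ 4.11 -1.83  1.03] turn units [-0.03  0.02  0.01]
```

Emit:
play_rows --pt "0 0 0 0.82 -0.37 0.2 75" --pt "0 0 0 0.82 -0.37 0.2 75" --pt "0 0 0 0.82 -0.37 0.2 75" --pt "0 0 0 0.82 -0.37 0.2 75" --pt "0 0 0 0.82 -0.37 0.2 75"

```text
t: 26.15
tcp_pos: [0.5035, 0.358, 0.0601]
orientation: [-3.137, 0.493, 0.082]
ft_force: [0.0, 0.8, -0.3]
width: 0.0748
grip_force: 0.0
```

```bash
python3 - <<'E'
from h import *
s=env.sense();print(s['q'].round(2))
c=env.calibration('wrist');im=env.camera('wrist')
b=max(blobs(im,'purple',amin=500),key=lambda b:b[1]);pc=onz(c,b[0],.029)[0];print(b,pc.round(4))
P=[onz(c,a,.022)[0] for a,n in clips(im,(200,0,460,330)) if n>60];print(np.round(P,4).tolist())
d=P[0]-P[-1];yaw=np.arctan2(d[1],d[0]);u=np.array([np.cos(yaw),np.sin(yaw),0]);C=pc-.037*u;C[2]=.016
M=R.from_euler('xyz',[np.pi,.49,yaw]);p=C-.004*u-M.apply([0,0,-.036]);print('yaw',yaw,'C',C.round(4));todo(p,[np.pi,.49,yaw])
E
```

```text
[-0.15  0.97 -0.69  1.37  0.28  1.37 -2.32]
([315.4, 132.2], 2263, [281, 116, 70, 34]) [0.561  0.3625 0.029 ]
[[0.5904, 0.365, 0.022], [0.5814, 0.3643, 0.022], [0.4531, 0.3537, 0.022]]
yaw 0.08224771242581193 C [0.5241 0.3594 0.016 ]
t 26.2 now [0.5046 0.3589 0.0568] [-3.137  0.493  0.082] q7 -2.32 F [ 0.1  0.2 -2.1]
shift units [1.1  0.05 2.15] turn units [-0.04  0.03 -0.01]
```

Emit:
play_rows --pt "0 0 0 0.35 0.03 0.68 75" --pt "0 0 0 0.35 0.02 0.68 75" --pt "0 0 0 0.26 0 0.5 75" --pt "0 0 0 0.14 0 0.26 75" --pt "0 0 0 0 0 0 75"

```text
t: 26.7
tcp_pos: [0.5013, 0.3558, -0.0123]
orientation: [-3.138, 0.495, 0.082]
ft_force: [-0.4, -1.0, -0.8]
width: 0.075
grip_force: 0.0
```

Emit:
play_rows --pt "0 0 0 0 0 0 45" --pt "0 0 0 0 0 0 45" --pt "0 0 0 0 0 0 45" --pt "0 0 0 0 0 0 45"

```text
t: 27.1
tcp_pos: [0.5032, 0.3572, -0.0096]
orientation: [-3.135, 0.49, 0.083]
ft_force: [1.9, 1.1, 5.1]
width: 0.0526
grip_force: 64.5
```

Gripped. Lifting and heading to the red rest.

Emit:
play_rows --pt "0 0 0 -0.2 0 -0.4 45" --pt "0 0 0 -0.45 0 -0.85 45" --pt "0 0 0 -0.45 0 -0.85 45" --pt "0 0 0 -0.45 0 -0.85 45" --pt "0 0 0 -0.45 0 -0.85 45"

```text
t: 27.6
tcp_pos: [0.5027, 0.3556, 0.1192]
orientation: [-3.137, 0.493, 0.083]
ft_force: [-0.4, -0.5, -2.2]
width: 0.0525
grip_force: 63.7
```

Emit:
play_rows --pt "0 0.8 0 -0.3 0 -0.85 45" --pt "0 0.8 0 -0.2 0 -0.85 45" --pt "0 0.8 0 0 0 -0.5 45" --pt "0 0.8 0 0 0 0 45" --pt "0 0.9 0 0 0 0 45"

```text
t: 28.1
tcp_pos: [0.5162, 0.3566, 0.186]
orientation: [-3.137, -0.004, 0.08]
ft_force: [-0.5, 0.2, -2.0]
width: 0.0529
grip_force: 63.7
```

```bash
echo "PO=(.0065,0,-.0325)" >> h.py; python3 - <<'E'
from h import *
print(env.sense()['q'].round(2));p,e=place2('r',.010,.0,.07,PO,.49);print(p.round(4),e.round(3));todo(p,e)
s=env.sense();print('after turn',(R.from_euler('xyz',e).inv().apply(p-s['tcp_pos'])/.03).round(2))
c=env.calibration('wrist');im=env.camera('wrist');b=max(blobs(im,'purple',amin=500),key=lambda b:b[1]);o,d=ray(c,b[0])
T=R.from_euler('xyz',s['orientation']);D=T.inv().apply(d[0]);O=T.inv().apply(o-s['tcp_pos'])
# patch expected in tool: off + Ry(-beta rel) of (.037,0,-.013)
q=np.array(PO)+R.from_euler('y',.49).apply([.037,0,-.013]);q2=np.array(PO)+R.from_euler('y',-.49).apply([.037,0,-.013])
t=np.linalg.norm(q-O)/np.linalg.norm(D)
for w in(q,q2): tt=((w-O)@D)/(D@D);print('exp',w.round(4),'ray closest',(O+tt*D).round(4))
E
```

```text
[-0.14  0.57 -0.72  1.65  0.42  1.07 -2.48]
[ 0.4799 -0.3466  0.0973] [ 3.142 -0.121 -0.442]
t 28.1 now [0.5162 0.3566 0.186 ] [-3.137 -0.004  0.08 ] q7 -2.48 F [-0.5  0.2 -2. ]
shift units [-3.08 23.28  2.83] turn units [-0.31  0.96  4.34]
after turn [ 8.51 21.71  4.01]
exp [ 0.033   0.     -0.0614] ray closest [ 0.0329  0.0007 -0.0615]
exp [ 0.0453  0.     -0.0266] ray closest [ 0.0215  0.0007 -0.0383]
```

Emit:
play_rows --pt "-0.06 0.19 0.87 0 0 0 45" --pt "-0.06 0.19 0.87 0 0 0 45" --pt "-0.06 0.19 0.87 0 0 0 45" --pt "-0.06 0.19 0.87 0 0 0 45" --pt "-0.06 0.19 0.87 0 0 0 45"

```text
t: 28.65
tcp_pos: [0.5137, 0.3561, 0.1816]
orientation: [3.132, -0.103, -0.413]
ft_force: [-1.2, 0.8, -4.9]
width: 0.0527
grip_force: 63.7
```

Emit:
play_rows --pt "0 0 0 0.39 0.98 0 45" --pt "0 0 0 0.39 0.98 0 45" --pt "0 0 0 0.39 0.98 0 45" --pt "0 0 0 0.39 0.98 0 45" --pt "0 0 0 0.39 0.98 0 45"

```text
t: 29.15
tcp_pos: [0.5084, 0.1974, 0.1901]
orientation: [3.132, -0.106, -0.411]
ft_force: [1.1, 0.3, -2.1]
width: 0.0531
grip_force: 63.7
```

Emit:
play_rows --pt "0 0 0 0.39 0.98 0 45" --pt "0 0 0 0.39 0.98 0 45" --pt "0 0 0 0.39 0.98 0 45" --pt "0 0 0 0.39 0.98 0 45" --pt "0 0 0 0.39 0.98 0 45"

```text
t: 29.65
tcp_pos: [0.5028, 0.0395, 0.1977]
orientation: [3.132, -0.106, -0.412]
ft_force: [1.5, 0.6, -2.0]
width: 0.0525
grip_force: 63.7
```

Emit:
play_rows --pt "0 0 0 0.39 0.98 0 45" --pt "0 0 0 0.39 0.98 0 45" --pt "0 0 0 0.39 0.98 0 45" --pt "0 0 0 0.39 0.98 0 45" --pt "0 0 0 0.39 0.98 0 45"

```text
t: 30.15
tcp_pos: [0.4971, -0.1181, 0.2053]
orientation: [3.133, -0.106, -0.412]
ft_force: [0.5, -0.3, -0.5]
width: 0.0525
grip_force: 63.7
```

Emit:
play_rows --pt "0 0 0 0.39 0.98 0 45" --pt "0 0 0 0.39 0.98 0 45" --pt "0 0 0 0.39 0.98 0 45" --pt "0 0 0 0.39 0.98 0 45" --pt "0 0 0 0.39 0.98 0 45"

```text
t: 30.65
tcp_pos: [0.4916, -0.2758, 0.2127]
orientation: [3.134, -0.106, -0.412]
ft_force: [0.5, 0.2, -1.5]
width: 0.0529
grip_force: 63.7
```

```bash
python3 - <<'E'
from h import *
print(env.sense()['q'].round(2));p,e=place2('r',.010,.0,.07,PO,.49);todo(p,e)
E
```

```text
[ 0.53  0.27 -0.09  1.89  0.04  0.88 -1.57]
t 30.65 now [ 0.4916 -0.2758  0.2127] [ 3.134 -0.106 -0.412] q7 -1.57 F [ 0.5  0.2 -1.5]
shift units [0.18 2.29 3.9 ] turn units [0.03 0.12 0.25]
```

Emit:
play_rows --pt "0.03 0.12 0.25 0 0 0 45" --pt "0 0 0 0.12 0.75 0.2 45" --pt "0 0 0 0.12 0.75 0.4 45" --pt "0 0 0 0.1 0.75 0.6 45" --pt "0 0 0 0 0 0.9 45"

```text
t: 31.15
tcp_pos: [0.4785, -0.3475, 0.1523]
orientation: [3.139, -0.125, -0.447]
ft_force: [-0.3, 0.3, -1.2]
width: 0.0527
grip_force: 63.8
```

Emit:
play_rows --pt "0 0 0 0 0 0.9 45" --pt "0 0 0 0 0 0.8 45" --pt "0 0 0 0 0 0 45"

```text
t: 31.45
tcp_pos: [0.4829, -0.3442, 0.0973]
orientation: [-3.141, -0.114, -0.442]
ft_force: [-0.2, 0.7, -1.5]
width: 0.0528
grip_force: 63.6
```

```bash
python3 - <<'E'
from h import *
print(env.sense()['q'].round(2));p,e=place2('r',.010,.0,.02,PO,.49);todo(p,e);check('r','purple',PO,.49)
E
```

```text
[ 0.62  0.46 -0.06  1.92  0.02  0.65 -1.46]
t 31.45 now [ 0.4829 -0.3442  0.0973] [-3.141 -0.114 -0.442] q7 -1.46 F [-0.2  0.7 -1.5]
shift units [0.74 0.12 1.46] turn units [-0.01  0.05  0.  ]
centre by arm in rest (x,y,h): [0.0116 0.0034 0.0689]
[316.0, 241.1] 3282 lid [0.049  0.0026 0.0946]
[316.0, 241.1] 3282 card [-0.0851  0.003  -0.    ]
[322.3, 42.6] 7254 lid [0.1182 0.0013 0.0942]
[322.3, 42.6] 7254 card [ 0.0832 -0.0004 -0.    ]
```

The held patch and the red card agree with plan; it needs a 3 mm shift in -y. Going near the plate.

Emit:
play_rows --pt "0 0.05 0 0.3 0.1 0.5 45" --pt "0 0 0 0.24 0 0.5 45" --pt "0 0 0 0.2 0 0.46 45" --pt "0 0 0 0 0 0 45"

```text
t: 31.9
tcp_pos: [0.5091, -0.3608, 0.0597]
orientation: [3.141, -0.127, -0.442]
ft_force: [-0.5, -0.0, -1.4]
width: 0.0529
grip_force: 63.7
```

```bash
python3 - <<'E'
from h import *
p,e=place2('r',.008,.0,.002,PO,.49);todo(p,e);check('r','purple',PO,.49)
E
```

```text
t 31.9 now [ 0.5091 -0.3608  0.0597] [ 3.141 -0.127 -0.442] q7 -1.46 F [-0.5 -0.  -1.4]
shift units [ 0.08 -0.01  0.65] turn units [ 0.01 -0.05  0.  ]
centre by arm in rest (x,y,h): [ 0.0148 -0.0003  0.0206]
[316.0, 241.1] 3284 lid [ 0.0521 -0.0011  0.0469]
[316.0, 241.1] 3284 card [-0.0126 -0.001   0.    ]
[314.4, 98.4] 9824 lid [ 0.1089 -0.0007  0.0473]
[314.4, 98.4] 9824 card [ 0.0834 -0.0004 -0.    ]
```

Emit:
play_rows --pt "0 -0.05 0 0.03 -0.02 0.25 45" --pt "0 0 0 0.03 0 0.22 45" --pt "0 0 0 0.01 0 0.12 45" --pt "0 0 0 0 0 0 45"

```text
t: 32.35
tcp_pos: [0.5124, -0.3623, 0.0423]
orientation: [3.14, -0.121, -0.442]
ft_force: [0.3, -0.1, -1.5]
width: 0.053
grip_force: 63.7
```

Emit:
play_rows --pt "0 0 0 0.025 0 0.045 45" --pt "0 0 0 0 0 0 45"

```text
t: 32.55
tcp_pos: [0.5137, -0.3631, 0.0417]
orientation: [3.14, -0.123, -0.442]
ft_force: [-0.6, -0.1, -2.0]
width: 0.0526
grip_force: 63.7
```

Emit:
play_rows --pt "0 0 0 0.025 0 0.045 45" --pt "0 0 0 0 0 0 45"

```text
t: 32.75
tcp_pos: [0.5145, -0.3635, 0.0404]
orientation: [3.14, -0.123, -0.442]
ft_force: [-0.2, -0.1, -0.7]
width: 0.0527
grip_force: 63.7
```

Emit:
play_rows --pt "0 0 0 0.02 0 0.04 45" --pt "0 0 0 0 0 0 45"

```text
t: 32.95
tcp_pos: [0.5152, -0.3637, 0.0392]
orientation: [3.14, -0.123, -0.442]
ft_force: [-0.5, -0.3, -1.3]
width: 0.0525
grip_force: 63.7
```

Emit:
play_rows --pt "0 0 0 0.02 0 0.04 45" --pt "0 0 0 0 0 0 45"

```text
t: 33.15
tcp_pos: [0.5153, -0.3638, 0.039]
orientation: [3.14, -0.121, -0.442]
ft_force: [-4.6, 2.0, 5.9]
width: 0.0528
grip_force: 64.8
```

```bash
python3 - <<'E'
from h import *
check('r','purple',PO,.49);print(env.sense()['ft_force'].round(1))
E
```

```text
centre by arm in rest (x,y,h): [ 0.0088 -0.0004 -0.0004]
[316.0, 241.1] 3281 lid [ 0.0462 -0.0011  0.0256]
[316.0, 241.1] 3281 card [ 0.0103 -0.0011  0.    ]
[314.1, 112.8] 13148 lid [ 0.0992 -0.0007  0.0257]
[314.1, 112.8] 13148 card [ 0.0837 -0.0005  0.    ]
[-3.8  2.   6.4]
```

Plate contact at x ≈ 9 mm. Sliding down to the lip.

Emit:
play_rows --pt "0 0 0 -0.08 0 0.04 45" --pt "0 0 0 -0.08 0 0.04 45" --pt "0 0 0 0 0 0 45"

```text
t: 33.5
tcp_pos: [0.5128, -0.3628, 0.037]
orientation: [3.14, -0.125, -0.442]
ft_force: [-1.0, 0.7, 8.6]
width: 0.0527
grip_force: 64.8
```

Emit:
play_rows --pt "0 0 0 -0.05 0 0.026 45" --pt "0 0 0 0 0 0 45"

```text
t: 33.7
tcp_pos: [0.5119, -0.3625, 0.0363]
orientation: [3.14, -0.126, -0.442]
ft_force: [-0.8, 0.7, 9.1]
width: 0.0529
grip_force: 64.9
```

Emit:
play_rows --pt "0 0 0 -0.05 0 0.026 45" --pt "0 0 0 0 0 0 45"

```text
t: 33.9
tcp_pos: [0.5106, -0.3619, 0.0353]
orientation: [3.14, -0.126, -0.442]
ft_force: [-1.4, 0.6, 9.3]
width: 0.0528
grip_force: 64.9
```

Emit:
play_rows --pt "0 0 0 -0.05 0 0.026 45" --pt "0 0 0 0 0 0 45"

```text
t: 34.1
tcp_pos: [0.5093, -0.3613, 0.0343]
orientation: [3.14, -0.126, -0.442]
ft_force: [-1.1, 0.1, 8.4]
width: 0.053
grip_force: 64.9
```

Emit:
play_rows --pt "0 0 0 -0.05 0 0.026 45" --pt "0 0 0 0 0 0 45"

```text
t: 34.3
tcp_pos: [0.5087, -0.361, 0.0338]
orientation: [3.139, -0.127, -0.442]
ft_force: [-0.9, -0.6, 9.8]
width: 0.0527
grip_force: 65.2
```

Emit:
play_rows --pt "0 0 0 -0.05 0 0.026 45" --pt "0 0 0 0 0 0 45"

```text
t: 34.5
tcp_pos: [0.5087, -0.3611, 0.0338]
orientation: [3.139, -0.13, -0.442]
ft_force: [0.2, -0.8, 11.6]
width: 0.0532
grip_force: 65.3
```

```bash
python3 - <<'E'
from h import *
check('r','purple',PO,.49);print(env.sense()['ft_force'].round(1))
E
```

```text
centre by arm in rest (x,y,h): [-0.0002 -0.0006 -0.0003]
[315.8, 240.1] 3304 lid [ 0.0377 -0.0012  0.026 ]
[315.8, 240.1] 3304 card [ 0.0022 -0.0012  0.    ]
[313.0, 86.6] 16015 lid [ 0.0967 -0.0006  0.0266]
[313.0, 86.6] 16015 card [ 0.0836 -0.0004  0.    ]
[ 0.2 -0.6 12.9]
```

Blocked at x ≈ 0, so it is against the lip. Releasing and backing off.

Emit:
play_rows --pt "0 0 0 0 0 0 56" --pt "0 0 0 0 0 0 62" --pt "0 0 0 0 0 0 70" --pt "0 0 0 0 0 0 74" --pt "0 0 0 0 0 0 74"

```text
t: 35.05
tcp_pos: [0.5052, -0.3591, 0.0301]
orientation: [3.14, -0.122, -0.442]
ft_force: [-0.8, -0.0, -0.4]
width: 0.074
grip_force: 0.0
```

Emit:
play_rows --pt "0 0 0 -0.15 0 -0.3 74" --pt "0 0 0 -0.45 0 -0.85 74" --pt "0 0 0 -0.45 0 -0.85 74" --pt "0 0 0 0 0 -1 74" --pt "0 0 0 0 0 -1 74"

```text
t: 35.55
tcp_pos: [0.4629, -0.3389, 0.147]
orientation: [3.14, -0.122, -0.443]
ft_force: [0.0, -0.2, 1.0]
width: 0.0741
grip_force: 0.0
```

Emit:
play_rows --pt "0 0 0 0 0 -1 74" --pt "0 0 0 0 0 -1 74" --pt "0 0 0 0 0 -0.5 74" --pt "0 0 0 0 0 0 74"

```text
t: 35.95
tcp_pos: [0.4566, -0.336, 0.2233]
orientation: [3.139, -0.128, -0.442]
ft_force: [0.7, 0.6, -0.9]
width: 0.0738
grip_force: 0.0
```

```bash
python3 - <<'E'
from h import *
c=env.calibration('wrist');s=env.sense();im=env.camera('wrist');print(s['t'],s['tcp_pos'].round(3),s['ft_force'].round(1))
for k,cols in(('r',('purple','red')),('g',('green',))):
    cc,ex,ey,n=axes(k)
    for col in cols:
        for b in blobs(im,col,amin=300):
            o,d=ray(c,b[0])
            for hh in(0,.026):
                P=o+d*((cc+hh*n-o)@n/(d@n))[:,None];v=((P[0]-cc)@np.c_[ex,ey,n]+[.082,0,0])
                if abs(v[1])<.05: print(k,col,b[1],v.round(4))
    for a,m in clips(im,(0,0,640,400)):
        o,d=ray(c,a);P=o+d*((cc+.019*n-o)@n/(d@n))[:,None];v=((P[0]-cc)@np.c_[ex,ey,n]+[.082,0,0])
        if abs(v[1])<.03 and m>30: print(k,'clip',m,v.round(4))
E
```

```text
35.95 [ 0.457 -0.336  0.223] [ 0.7  0.6 -0.9]
r purple 708 [ 0.0211 -0.0011 -0.    ]
r purple 708 [ 0.0368 -0.0011  0.026 ]
r red 2231 [ 0.083  -0.0004 -0.    ]
r red 2231 [ 0.093  -0.0005  0.026 ]
r clip 342 [ 0.0615 -0.001   0.019 ]
r clip 59 [-0.0674 -0.0015  0.019 ]
g green 1379 [ 0.0831 -0.001  -0.    ]
g green 1379 [ 0.1026 -0.0242  0.026 ]
g green 460 [0.0101 0.0252 0.    ]
g green 460 [ 0.0376 -0.0009  0.026 ]
g clip 161 [ 0.0692 -0.0044  0.019 ]
g clip 122 [0.0558 0.0052 0.019 ]
g clip 40 [-0.0703  0.0058  0.019 ]
```

Both cassettes read as seated: patch at x = 37 mm, y within 1 mm, lid 26 mm off the plate. The arm is clear, so I'm handing in.

```bash
python3 -c "
from rig import env
print(env.job_done())"
```

```text
the job is handed in; nothing more can be done
None
```

I laid the green-patch cassette in the green rest and the purple-patch one in the red rest, both flat, lid up and against the lip by the last camera measurement, and handed the job in at about 36 s; it returned no verdict.

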